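# Put the seed samples away

### The job

Put the retained seed samples away: stand every sample jar on the bench upright in a pocket of the sample carrier, then set the hood over it and press it straight down until both clip arms have snapped under the carrier's rim. Then stand the closed carrier, upright, in the open drawer of the little cabinet and slide the drawer fully shut, without disturbing the microscope, the balance or the stack of dishes.

Things in the scene. Friction and masses are not known exactly. Their poses are not given: they have to be found in the camera images.
- jar1_mid (a point): a round seed sample jar, clear with brown seeds and white screw cap, 38 mm across, 66 mm tall, about 60 g, weighted low, slightly bevelled at the foot, standing on the bench; this point is its centre, 33 mm above its underside, z along its axis. Three or four of the four jars are there, all alike; None if absent
- jar2_mid (a point): a round seed sample jar, clear with brown seeds and white screw cap, 38 mm across, 66 mm tall, about 60 g, weighted low, slightly bevelled at the foot, standing on the bench; this point is its centre, 33 mm above its underside, z along its axis. Three or four of the four jars are there, all alike; None if absent
- jar3_mid (a point): a round seed sample jar, clear with brown seeds and white screw cap, 38 mm across, 66 mm tall, about 60 g, weighted low, slightly bevelled at the foot, standing on the bench; this point is its centre, 33 mm above its underside, z along its axis. Three or four of the four jars are there, all alike; None if absent
- jar4_mid (a point): a round seed sample jar, clear with brown seeds and white screw cap, 38 mm across, 66 mm tall, about 60 g, weighted low, slightly bevelled at the foot, standing on the bench; this point is its centre, 33 mm above its underside, z along its axis. Three or four of the four jars are there, all alike; None if absent
- carrier_mid (a point): the loose grey sample carrier, 260 g: a block 50 (own x) x 189 (y) x 40 mm tall with four pockets in a row along y, and all round it a projecting rim, 70 x 208 mm over all and 4 mm thick, its top 22 mm above the carrier's underside. This point is the carrier's middle, 20 mm above its underside; z up. Same both ways round
- pocket1 (a point): centre of the floor of the carrier's pocket 1 (1 to 4 in order along its y); the pocket is 44 mm square and 35 mm deep, open at the top, its floor 5 mm above the carrier's underside, the next pocket's centre 46.5 mm away; any jar may stand in any pocket
- pocket2 (a point): centre of the floor of the carrier's pocket 2 (1 to 4 in order along its y); the pocket is 44 mm square and 35 mm deep, open at the top, its floor 5 mm above the carrier's underside, the next pocket's centre 46.5 mm away; any jar may stand in any pocket
- pocket3 (a point): centre of the floor of the carrier's pocket 3 (1 to 4 in order along its y); the pocket is 44 mm square and 35 mm deep, open at the top, its floor 5 mm above the carrier's underside, the next pocket's centre 46.5 mm away; any jar may stand in any pocket
- pocket4 (a point): centre of the floor of the carrier's pocket 4 (1 to 4 in order along its y); the pocket is 44 mm square and 35 mm deep, open at the top, its floor 5 mm above the carrier's underside, the next pocket's centre 46.5 mm away; any jar may stand in any pocket
- hood_grip (a point): centre of the carrying handle on top of the loose white hood (230 g, about 66 x 216 mm): a grey bar along its own y, 16 mm thick (x), 96 mm long, 16 mm high, with a gap of 18 mm under it; 26 mm above the hood's flat top, 81 mm above its mouth, 97 mm above the bench as it stands. With both clips snapped the full carrier (up to 0.8 kg) is lifted by it
- hood_mouth (a point): centre of the hood's mouth, its lower lip. It goes over the carrier's block with 2 mm to spare each side (5 mm at the flared lip), and fully home the lip rests on the rim's top, 2 mm above carrier_mid, right over it, long sides parallel, either way round. Jars in the pockets fit under it. By itself the hood stands on its clip arms, mouth 15.5 mm above the bench
- clip_a (a joint): angle of the sprung clip arm at the hood's -y end (rad), 0 at rest, growing outwards. Arms 56 mm broad, reaching 15 mm below the mouth, their hooks with slanting lead-ins. Pressed down (roughly 10 to 17 N on the handle for both) the hooks ride over the rim's ends, about 0.15 rad out, and snap under it; before that the hood stands 5 to 15 mm too high
- clip_b (a joint): the same for the clip arm at the hood's +y end
- drawer_front (a point): point on the drawer's inner floor, at the foot of the middle of its front board's inner face, 20.5 mm above the bench; x points into the cabinet, y along its front. From here the drawer is 238 mm long inside (x) and 286 mm wide (143 to each side), sides 54 mm high; the front panel is 21 mm thick (15 above the sides), its top edge 153 mm above the floor. Shut, the carrier with its hood (111 mm tall) passes under the cabinet's top, 142 mm above this floor
- drawer_handle (a point): middle of the drawer's steel bar handle, 140 mm long along y, 35 mm in front of the panel's outer face (56 mm from drawer_front, on its -x side), 137.5 mm above the bench. The white cabinet is fixed, 330 mm wide, 290 mm deep and 175 mm tall, its front towards the robot
- drawer (a joint): how far the drawer is drawn out towards the robot (m): 0 shut, 0.20 at its stop, 0.18 to 0.20 at the start; this is also the open length between its front panel and the cabinet's front edge, the rest of it stays under the cabinet's top. It slides with 1.5 N of friction and some damping and stays where it is left
- balance: laboratory balance, a flat white box 200 x 260 x 71 mm; bystander, to be left alone; origin at the centre of its underside
- microscope: white microscope, base 210 x 150 mm, 0.36 m tall; bystander, to be left alone; origin at the centre of the base's underside
- dishes: stack of four clear round dishes, 92 mm across and 68 mm tall; bystander, to be left alone; origin at the centre of its underside
Mind the look-alikes: they are no part of the job. Leave any red look-alike of the part that bears jar4_mid alone.

How it is judged:
By the outcome, as a careful person would: the job done as asked, in the order asked, and still so for the second after the job is handed in, with the robot touching nothing.
Of jar1, jar2, jar3, jar4 only 3 to 4 are there at a start; the rules pass over those that are not, and their reading is None.
At some moment in a run one of jar1, jar2, jar3, jar4, carrier may be knocked a few centimetres aside while the robot is not near it.
It also fails if it takes over 210 s, if anything falls off the work surface, if the arm or the gripper's body presses on something with over 40 N, if the wrist force passes 120 N, or if a joint passes its speed limit or range.

### The arm

A 6-joint arm with a two-finger parallel gripper is mounted at the origin on the work surface. World frame = base frame: x ahead of the robot, y to its left, z up, the work surface at z = 0. Lengths are in m, angles in degrees, forces in N, time in s.
With the tool pointing down it reaches from about 0.4 to 0.825 m from the base axis. Payload 7 kg.
Tool frame: the origin (TCP) lies at the very end of the fingers, on their centre line; the grasp point (between the pads) lies 19 mm behind it (manip.pinch_z is the distance from the TCP to the grasp point, in m); z points along the fingers, y is the line along which they close (so a half turn about z gives the same grasp; the last joint's range is limited). The gripper opens to 85 mm and grips with 20 to 120 N. Pads are 22 mm wide; open, the fingers measure 114 mm over their backs; the gripper's body (76 mm by 85 mm) begins 54 mm behind the grasp point. The pads swing forward as they close: fully open they stand 13 mm farther back than shut.
Start: joints at [88.069, 20.546, 0.682, 0, -70.136, -16.507], TCP at [0.213, 0.64, 0.231] pointing down, gripper open.
Joint ranges: [-176.03, 176.03], [-82.01, 121.73], [-58.28, 71.71], [-173.87, 95.51], [-174.79, -0.11], [-173.66, 173.66]. Speed limits (degrees/s): [136.94, 136.94, 172.46, 180, 180, 180].

### API

Orientations are given as [roll, pitch, yaw] about the fixed x, y, z axes, in that order (R = Rz(yaw) Ry(pitch) Rx(roll)).
In Python, from rig import manip gives the robot as it stands. The module is installed in compiled form; this text tells all that it offers.
- The arm moves only by the tool move_arm, never from a script. Its argument "deltas" is a list of rows, each a list of 7 numbers: the shift along the tool's x, y, z normalised to -1 to 1, where 1 is 0.25 m, then the turn, a rotation vector about the tool's x, y, z normalised to -1 to 1, where 1 is 90 degrees, then the opening, from 0 (shut) to 1 (fully open). A call has 1 to 10 rows; each row is the pose to reach, as a shift and turn from the pose commanded when the call began, along the tool's axes at that moment; what a row does not reach only later rows make up. A row lasts 1/12 s, in which the tool goes at most 41.7 mm and 7.16 degrees, less where a joint would pass 70% of its speed; a pose out of reach is approached as far as the arm can. A call with a number of a shift or a turn outside -1 to 1 is refused whole. A call with a gripper value outside its range is refused whole. The fingers move at their own pace and stop on an object; "grip_force" is the grip in N (left out, the last holds). Time passes only in rows, so rows that repeat a pose let the fingers close. It gives the time, the measured TCP pose, the force, the opening and the grip force at its end, in the units of the state.
- manip.observe(): the state, without advancing time (a new reading comes with each control period).
- manip.capture(name): name is "scene" or "top" or "wrist"; returns the picture (480x640x3 uint8, blue, green, red); there is no depth.
- manip.camera_model(name): a dict with "K" (3x3 intrinsics, pixels), "camera_from_world" (4x4, takes a point from world to camera coordinates); the wrist camera has in their place "hand_eye" (4x4, takes a point from camera to tool coordinates, whose origin is the TCP and whose axes are the flange's). Camera axes: x right, y up, looking along -z (the intrinsics and any distortion apply to the point x, -y, -z); pixel columns grow to the right and rows downward; lengths in m; the calibration is good to about 2 mm. The wrist camera is an equidistant fisheye: a pixel r from the principal point sees the ray r / f radians off the axis. A picture is of the moment at which its call begins: read the wrist's pose just before it. camera_model takes no time and is no camera call.
- manip.job_done(): hands the job in; it is judged then, once.
The state is a dict: "time_s": time; "joint_pos": joint angles; "dq": joint speeds; "joint_efforts": joint torques, N m; "eef_pos": TCP position; "eef_rot": TCP orientation; "ft_force": force on the tool from outside, world axes, zero at the start; "moment": the same for the moment, N m; "width": opening from 0.0 (shut) to 1.0 (fully open); "gripper_force": force on a finger pad.
Only numpy, scipy, OpenCV 4.12 (cv2) and the standard library are available. Lean on these libraries where they do the work, as an engineer would, in place of code of your own. Each camera call takes 0.05 s, during which the arm holds its last target. There are 200 camera calls.

## Working session

There is one attempt and no reset: what is moved stays moved. The work goes in short steps, Python scripts to look and compute and a tool call to move; the robot and the scene stay as the last step left them, time stands still between calls to the robot, and variables do not carry over. Pictures are saved under pics/ and viewed, at most 14 in all, crops included, and the job is handed in when it is done.

Besides the shell and the picture viewer there is one more tool, called after "Call:" as name([rows], argument=value, ...), one row to a line, values as JSON. move_arm: Moves the arm, as the interface text tells. Its arguments: {"type":"object","properties":{"deltas":{"type":"array","items":{"type":"array","items":{"type":"number","minimum":-1,"maximum":1}}},"grip_force":{"type":"number"}},"required":["deltas"]}

```bash
mkdir -p pics; ls; python3 - <<'E'
from rig import manip
import cv2,numpy as np
s=manip.observe();print(s)
print(manip.pinch_z)
for n in("scene","top","wrist"):
    im=manip.capture(n);cv2.imwrite(f"pics/{n}0.png",im)
    print(n,{k:np.round(v,4).tolist() if not isinstance(v,str) else v for k,v in manip.camera_model(n).items()})
E
```

```text
pics
{'time_s': 0.0, 'joint_pos': array([ 8.80672069e+01,  2.05913667e+01,  6.34267008e-01, -2.02435154e-02,
       -7.01370825e+01, -1.65069004e+01]), 'dq': array([ 0.03639324,  0.00895837,  0.04892182,  0.04333839, -0.02250516,
       -0.03095522]), 'joint_efforts': array([ 8.30115205e-04, -5.83327889e+01,  2.93419397e+01,  6.93633646e+00,
       -5.94623474e-03, -8.44359462e-07]), 'eef_pos': array([0.21337849, 0.63987381, 0.23036783]), 'eef_rot': array([ 1.79904292e+02, -8.51672791e-03, -1.84465802e+01]), 'ft_force': array([0.25245118, 0.33109519, 0.60945034]), 'moment': array([0.01094928, 0.03188203, 0.00682547]), 'gripper_force': 0.0, 'width': 0.994680131686627}
0.0187
scene {'K': [[517.325, 0.0, 317.6448], [0.0, 517.325, 237.9596], [0.0, 0.0, 1.0]], 'camera_from_world': [[0.807, 0.5902, 0.0189, -0.448], [-0.352, 0.4553, 0.8178, 0.1041], [0.4741, -0.6666, 0.5752, -1.678], [0.0, 0.0, 0.0, 1.0]]}
top {'K': [[489.015, 0.0, 308.1617], [0.0, 489.015, 246.1931], [0.0, 0.0, 1.0]], 'camera_from_world': [[-0.0305, -0.9992, -0.0254, 0.0228], [0.9921, -0.0334, 0.1209, -0.585], [-0.1217, -0.0215, 0.9923, -1.5665], [0.0, 0.0, 0.0, 1.0]]}
wrist {'K': [[371.6483, 0.0, 324.7869], [0.0, 371.6483, 231.9272], [0.0, 0.0, 1.0]], 'hand_eye': [[-0.0005, 0.9522, 0.3055, 0.0781], [1.0, 0.0002, 0.0012, -0.0001], [0.0011, 0.3055, -0.9522, -0.1435], [0.0, 0.0, 0.0, 1.0]]}
```

View pics/top0.png

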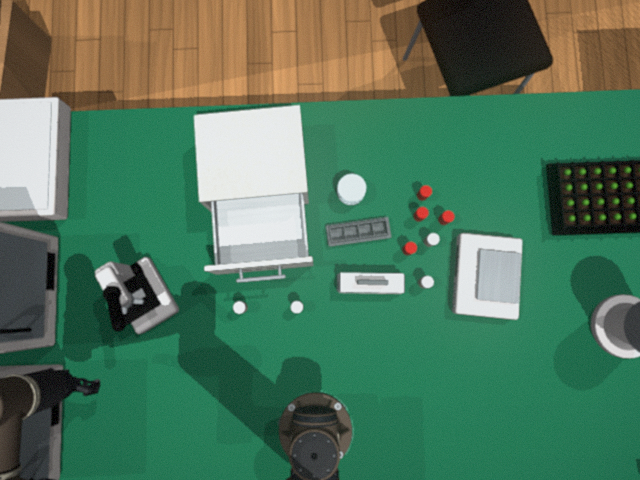

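View pics/scene0.png

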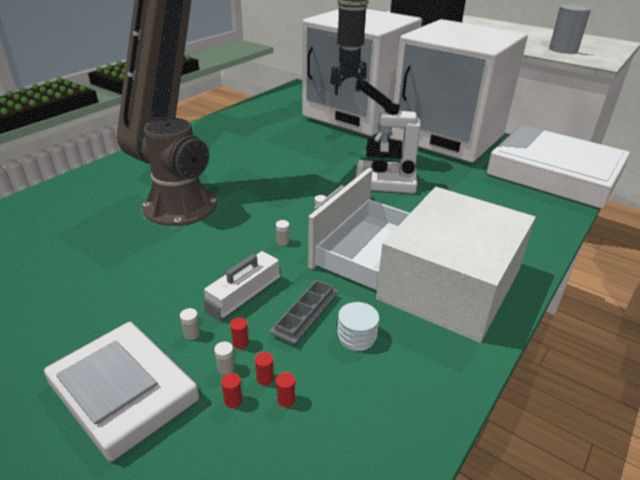

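The top view shows what could be mistaken for a jar. The white-capped jars are at (239,308), (297,307), (428,282) and (433,239). The red look-alikes, which I leave alone, are at (426,191), (421,213), (447,216) and (411,248). The carrier is at (358,231), the hood at (370,283), the drawer handle at (262,277), the dishes at (351,189), the balance at (488,277) and the microscope at (137,297). Next is a close crop to check this, plus positions.

```bash
cat > h.py <<'E'
from rig import manip
import cv2,numpy as np
from scipy.spatial.transform import Rotation as Ro
def tool(s=None):
    s=s or manip.observe()
    T=np.eye(4);T[:3,:3]=Ro.from_euler('xyz',s['eef_rot'],degrees=True).as_matrix();T[:3,3]=s['eef_pos'];return T
def ray(n,uv,T=None):
    m=manip.camera_model(n);K=m['K'];x=(uv[0]-K[0,2])/K[0,0];y=(uv[1]-K[1,2])/K[1,1]
    if n=='wrist':
        r=np.hypot(x,y);k=np.sin(r)/max(r,1e-9);d=np.array([x*k,-y*k,-np.cos(r)]);C=T@m['hand_eye']
    else:
        d=np.array([x,-y,-1]);C=np.linalg.inv(m['camera_from_world'])
    return C[:3,3],C[:3,:3]@d
def atz(n,uv,z,T=None):
    o,d=ray(n,uv,T);return (o+d*(z-o[2])/d[2])
def proj(n,P,T=None):
    m=manip.camera_model(n);K=m['K'];P=np.append(P,1)
    if n=='wrist':
        p=np.linalg.inv(T@m['hand_eye'])@P;h=np.hypot(p[0],p[1]);a=np.arctan2(h,-p[2])/max(h,1e-9);v=np.array([p[0]*a,-p[1]*a])
    else:
        p=m['camera_from_world']@P;v=np.array([p[0],-p[1]])/-p[2]
    return v*K[0,0]+K[:2,2]
def mv(x,y,z,yaw):
    """fraction deltas from the current pose to TCP x,y,z pointing down with tool yaw (eef_rot yaw)"""
    T=tool();R=T[:3,:3];d=R.T@(np.array([x,y,z])-T[:3,3])/.25
    r=(Ro.from_matrix(R.T)*Ro.from_euler('xyz',[180,0,yaw],degrees=True)).as_rotvec(degrees=True)/90
    print(np.round(np.r_[d,r],4).tolist())
E
python3 - <<'E'
from h import *
for n,uv,z in [('jarA',(239,308),.066),('jarB',(297,307),.066),('jarC',(428,282),.066),('jarD',(433,239),.066),('carrier',(358,231),.04),('hood',(372,281),.097),('handle',(262,277),.1375),('dish',(351,189),.068),('red',(411,248),.066)]:
    print(n,atz('top',uv,z).round(3))
im=cv2.imread('pics/top0.png')
cv2.imwrite('pics/c1.png',cv2.resize(im[160:330,190:460],None,fx=2.95,fy=2.95,interpolation=cv2.INTER_CUBIC))
E
```

```text
jarA [0.391 0.229 0.066]
jarB [0.389 0.045 0.066]
jarC [ 0.455 -0.372  0.066]
jarD [ 0.591 -0.397  0.066]
carrier [ 0.629 -0.161  0.04 ]
hood [ 0.462 -0.193  0.097]
handle [0.483 0.145 0.137]
dish [ 0.764 -0.142  0.068]
red [ 0.565 -0.325  0.066]
```

View pics/c1.png

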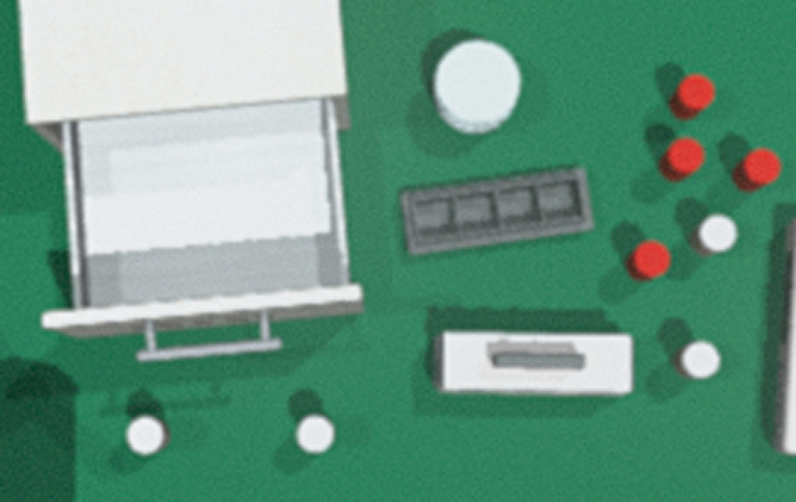

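```bash
cat >> h.py <<'E'
def plan(*wps,start=None):
    """chain of (x,y,z,yaw): prints shift/turn numbers for each call, in turn"""
    T=start if start is not None else tool()
    for x,y,z,yaw in wps:
        R=T[:3,:3];d=(R.T@(np.array([x,y,z])-T[:3,3])/.25).round(3)
        r=(Ro.from_matrix(R.T)*Ro.from_euler('xyz',[180,0,yaw],degrees=True)).as_rotvec(degrees=True)
        n=max(np.linalg.norm(d)*250/41.7,np.linalg.norm(r)/7.16);r=(r/90).round(3)
        print(d.tolist()+r.tolist(),'rows %.1f'%n)
        T=T.copy();T[:3,3]+=R@d*.25;T[:3,:3]=R@Ro.from_rotvec(r*90,degrees=True).as_matrix()
def shot(n,tag):
    T=tool();im=manip.capture(n);cv2.imwrite(f'pics/{tag}.png',im);np.save(f'pics/{tag}.npy',T);return im,T
E
python3 - <<'E'
from h import *
plan((.13,.42,.25,-60),(.391,.229,.25,-83),(.40,.10,.26,-83))
E
```

```text
[-0.038, 0.94, -0.077, 0.001, -0.0, 0.462] rows 5.8
[1.184, -0.522, 0.001, -0.0, -0.0, 0.255] rows 7.8
[0.516, 0.027, -0.04, -0.0, -0.0, 0.0] rows 3.1
```

Call:
move_arm([
  [-0.038,0.94,-0.077,0,0,0.462,1],
  [-0.038,0.94,-0.077,0,0,0.462,1],
  [-0.038,0.94,-0.077,0,0,0.462,1],
  [-0.038,0.94,-0.077,0,0,0.462,1],
  [-0.038,0.94,-0.077,0,0,0.462,1],
  [-0.038,0.94,-0.077,0,0,0.462,1],
  [-0.038,0.94,-0.077,0,0,0.462,1],
  [-0.038,0.94,-0.077,0,0,0.462,1],
])

```text
time_s: 0.82
eef_pos: [0.1298, 0.4196, 0.2515]
eef_rot: [-179.9, 0.1, -59.9]
ft_force: [0.1, -0.4, -0.7]
width: 1.003
gripper_force: 0.0
```

Call:
move_arm([
  [0.59,-0.26,0,0,0,0.128,1],
  [0.59,-0.26,0,0,0,0.128,1],
  [0.59,-0.26,0,0,0,0.128,1],
  [0.59,-0.26,0,0,0,0.128,1],
  [0.59,-0.26,0,0,0,0.128,1],
  [0.59,-0.26,0,0,0,0.128,1],
])

```text
time_s: 1.32
eef_pos: [0.2619, 0.3245, 0.2502]
eef_rot: [180.0, -0.0, -71.7]
ft_force: [-0.1, 0.3, 1.5]
width: 1.003
gripper_force: 0.0
```

```bash
python3 - <<'E'
from h import *
s=manip.observe();print(s['eef_pos'],s['eef_rot'],s['joint_pos'])
plan((.391,.229,.25,-83),(.47,-.10,.30,-83))
E
```

```text
[0.26192934 0.32453128 0.25023934] [ 1.79981933e+02 -4.38289760e-02 -7.17309155e+01] [ 7.84798538e+01 -5.63947121e+00 -2.76797037e+01  6.57352623e-03
 -6.80067808e+01 -6.02132404e+01]
[0.525, -0.37, 0.001, 0.0, -0.001, 0.125] rows 3.9
[1.344, -0.153, -0.201, 0.0, 0.0, 0.0] rows 8.2
```

Call:
move_arm([
  [0.525,-0.37,0,0,0,0.125,1],
  [0.525,-0.37,0,0,0,0.125,1],
  [0.525,-0.37,0,0,0,0.125,1],
  [0.525,-0.37,0,0,0,0.125,1],
  [0.525,-0.37,0,0,0,0.125,1],
  [0.525,-0.37,0,0,0,0.125,1],
  [0.525,-0.37,0,0,0,0.125,1],
])

```text
time_s: 1.9
eef_pos: [0.3895, 0.2306, 0.25]
eef_rot: [180.0, -0.0, -82.8]
ft_force: [-0.8, 0.1, -0.1]
width: 0.999
gripper_force: 0.0
```

```bash
cat >> h.py <<'E'
def jars(n,im,T=None,vmin=150,amin=40):
    """white cap blobs -> centre at cap top height"""
    h=cv2.cvtColor(im,cv2.COLOR_BGR2HSV);m=((h[...,1]<70)&(h[...,2]>vmin)).astype(np.uint8)
    k,l,st,c=cv2.connectedComponentsWithStats(m)
    for i in range(1,k):
        if st[i,4]>amin and .4<st[i,2]/st[i,3]<2.5 and st[i,4]<6000: print(n,c[i].round(1),st[i,2:5],atz(n,c[i],.066,T).round(4))
E
python3 - <<'E'
from h import *
im,T=shot('wrist','w1');print(manip.observe()['eef_pos'],manip.observe()['joint_pos'])
jars('wrist',im,T);jars('top',shot('top','t1')[0])
E
```

```text
[0.38915126 0.23085447 0.25019082] [ 5.57504900e+01 -1.76669318e+00 -2.41575091e+01 -8.97615709e-03
 -6.76479694e+01 -4.84680038e+01]
wrist [349.2   8.6] [ 44  21 743] [0.3904 0.0532 0.066 ]
wrist [607.7   2.9] [11  7 43] [ 0.1148 -0.039   0.066 ]
wrist [318.  201.5] [  41   40 1288] [0.3958 0.2297 0.066 ]
wrist [275. 392.] [ 113   55 3090] [0.4192 0.4597 0.066 ]
wrist [  8.5 467.7] [ 23  28 418] [1.0584 0.9355 0.066 ]
top [351.2 188.6] [ 30  32 728] [ 0.7656 -0.1425  0.066 ]
top [433.  238.5] [ 13  12 128] [ 0.5931 -0.3967  0.066 ]
top [489.2 276. ] [  68   87 5042] [ 0.4676 -0.5658  0.066 ]
top [152.6 278.6] [ 27  45 390] [0.4935 0.5064 0.066 ]
top [108.1 277.9] [ 33  40 467] [0.5006 0.6512 0.066 ]
top [427.3 281.4] [ 13  14 130] [ 0.4566 -0.3703  0.066 ]
top [615.6 303.2] [ 43  22 314] [ 0.3703 -0.9501  0.066 ]
top [296.6 306.8] [ 12  13 126] [0.3897 0.0458 0.066 ]
top [238.9 307. ] [ 11  11 100] [0.3944 0.2294 0.066 ]
top [147.  320.2] [ 30  29 443] [0.3618 0.5232 0.066 ]
top [614.3 345. ] [ 45  35 482] [ 0.2425 -0.9326  0.066 ]
top [149.2 372.1] [ 30  22 166] [0.2001 0.5149 0.066 ]
```

View pics/w1.png

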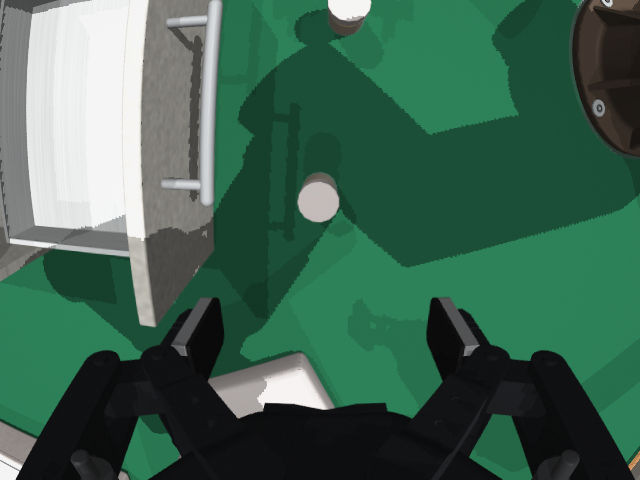

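The wrist view shows jar A's cap at (318,201), the drawer and its handle on the left, and jar B at the top (349,8). Wrist and top positions agree within 2 mm, so I'll grasp A.

```bash
python3 - <<'E'
from h import *
plan((.396,.230,.10,-83),(.396,.230,.036,-83),(.396,.230,.25,-83),(.50,.03,.28,-83),(.60,-.06,.28,-83))
E
```

```text
[0.008, -0.028, 0.601, 0.0, -0.0, 0.004] rows 3.6
[-0.001, 0.0, 0.256, 0.0, -0.0, -0.0] rows 1.5
[0.001, 0.0, -0.856, 0.0, -0.0, -0.0] rows 5.1
[0.844, -0.315, -0.12, 0.0, -0.0, -0.0] rows 5.4
[0.406, -0.354, 0.0, 0.0, -0.0, -0.0] rows 3.2
```

Call:
move_arm([
  [0.008,-0.028,0.15,0,0,0,1],
  [0.008,-0.028,0.3,0,0,0,1],
  [0.008,-0.028,0.45,0,0,0,1],
  [0.008,-0.028,0.6,0,0,0,1],
  [0.008,-0.028,0.7,0,0,0,1],
  [0.008,-0.028,0.8,0,0,0,1],
  [0.008,-0.028,0.857,0,0,0,1],
  [0.008,-0.028,0.857,0,0,0,1],
  [0.008,-0.028,0.857,0,0,0,1],
], grip_force=30)

```text
time_s: 2.75
eef_pos: [0.396, 0.2296, 0.0361]
eef_rot: [179.9, -0.1, -82.6]
ft_force: [-0.4, -0.0, 0.2]
width: 0.995
gripper_force: 0.0
```

Call:
move_arm([
  [0,0,0,0,0,0,0.3],
  [0,0,0,0,0,0,0.3],
  [0,0,0,0,0,0,0.3],
  [0,0,0,0,0,0,0.3],
  [0,0,0,0,0,0,0.3],
  [0,0,0,0,0,0,0.3],
  [0,0,0,0,0,0,0.3],
  [0,0,0,0,0,0,0.3],
])

```text
time_s: 3.42
eef_pos: [0.397, 0.2292, 0.0373]
eef_rot: [-179.9, 0.1, -82.8]
ft_force: [-3.0, 0.8, 7.9]
width: 0.439
gripper_force: 30.1
```

Call:
move_arm([
  [0,0,-0.1,0,0,0,0.3],
  [0,0,-0.2,0,0,0,0.3],
  [0,0,-0.35,0,0,0,0.3],
  [0,0,-0.5,0,0,0,0.3],
  [0,0,-0.65,0,0,0,0.3],
  [0,0,-0.8,0,0,0,0.3],
  [0,0,-0.856,0,0,0,0.3],
])

```text
time_s: 4.0
eef_pos: [0.3982, 0.2298, 0.2564]
eef_rot: [-179.6, 0.3, -82.8]
ft_force: [0.4, 1.9, -0.5]
width: 0.435
gripper_force: 30.5
```

Call:
move_arm([
  [0.2,-0.08,-0.12,0,0,0,0.3],
  [0.4,-0.16,-0.12,0,0,0,0.3],
  [0.6,-0.23,-0.12,0,0,0,0.3],
  [0.8,-0.3,-0.12,0,0,0,0.3],
  [0.844,-0.315,-0.12,0,0,0,0.3],
  [0.844,-0.315,-0.12,0,0,0,0.3],
])

```text
time_s: 4.5
eef_pos: [0.5021, 0.0261, 0.2808]
eef_rot: [-180.0, -0.0, -82.9]
ft_force: [-0.3, 0.7, -0.8]
width: 0.432
gripper_force: 30.5
```

Call:
move_arm([
  [0.1,-0.09,0,0,0,0,0.3],
  [0.2,-0.18,0,0,0,0,0.3],
  [0.3,-0.27,0,0,0,0,0.3],
  [0.406,-0.354,0,0,0,0,0.3],
  [0.406,-0.354,0,0,0,0,0.3],
  [0.406,-0.354,0,0,0,0,0.3],
])

```text
time_s: 5.0
eef_pos: [0.6022, -0.0617, 0.2793]
eef_rot: [179.9, 0.0, -83.0]
ft_force: [-0.7, 0.3, -0.7]
width: 0.433
gripper_force: 30.6
```

```bash
python3 - <<'E'
from h import *
s=manip.observe();print(s['eef_pos'],s['eef_rot'],s['width'],s['gripper_force'],s['ft_force'])
im,T=shot('wrist','w2')
E
```

```text
[ 0.60218807 -0.06174144  0.27926018] [ 1.79896473e+02  8.13103593e-04 -8.29575595e+01] 0.4331369391731902 30.56413996964693 [-0.7147628   0.25019304 -0.68691039]
```

View pics/w2.png

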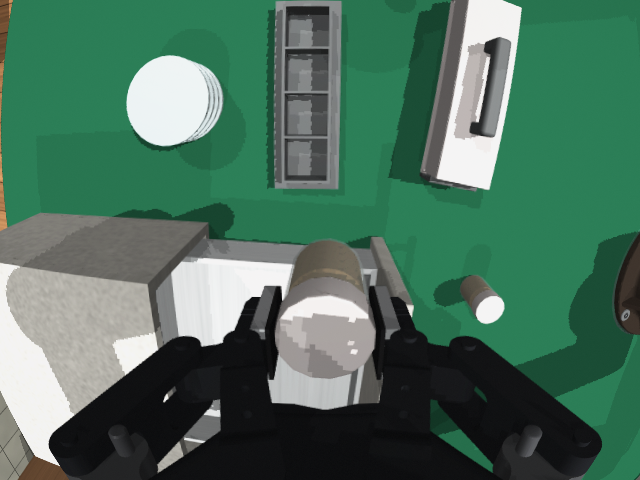

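The jar is held. The carrier shows at columns 275–341, rows 0–189, with four empty pockets. The hood with its handle is at the upper right, and jar B is at (489,308). I'll enlarge the carrier.

```bash
python3 - <<'E'
import cv2
im=cv2.imread('pics/w2.png')[0:196,255:515]
cv2.imwrite('pics/c2.png',cv2.resize(im,None,fx=3,fy=3,interpolation=cv2.INTER_CUBIC))
E
```

```text
(no output)
```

View pics/c2.png

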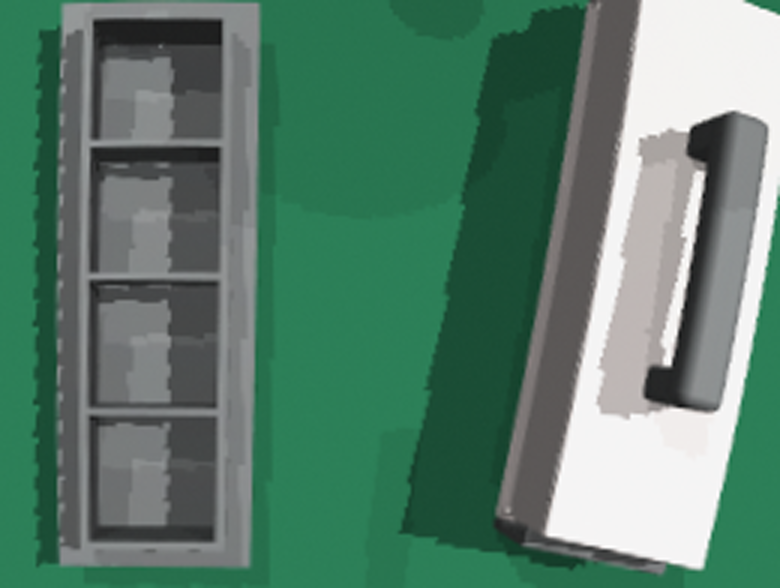

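```bash
cat >> h.py <<'E'
from scipy.optimize import least_squares
def fit(n,px,model,x0,T=None):
    """px list of pixels, model list of (x,y,zworld) in own axes; -> x,y,yaw(deg) rms px"""
    px=np.array(px,float);M=np.array(model,float)
    def f(v):
        c,s=np.cos(np.radians(v[2])),np.sin(np.radians(v[2]))
        return np.ravel([proj(n,[v[0]+c*m[0]-s*m[1],v[1]+s*m[0]+c*m[1],m[2]],T)-p for m,p in zip(M,px)])
    r=least_squares(f,x0,x_scale=[.01,.01,1]);return r.x,np.sqrt(np.mean(r.fun**2)*2),f(r.x).reshape(-1,2).round(1).tolist()
E
python3 - <<'E'
from h import *
T=np.load('pics/w2.npy')
c=lambda a:[(x/3+255,y/3) for x,y in a]
a,b=.035,.104;p,q=.022,.09175
mod=[(a,-b,.022),(-a,-b,.022),(-a,b,.022),(a,b,.022),(p,-q,.04),(-p,-q,.04),(p,q,.04),(-p,q,.04)]
px=c([(62,5),(258,3),(250,566),(60,566),(92,19),(223,19),(91,540),(216,543)])
print(fit('wrist',px,mod,[.63,-.16,7],T))
print(fit('wrist',px[4:],mod[4:],[.63,-.16,7],T)); print(fit('wrist',px[:4],mod[:4],[.63,-.16,7],T))
E
```

```text
(array([ 0.63291465, -0.16180753,  6.3746476 ]), np.float64(0.3499848626321911), [[-0.1, -0.3], [0.3, -0.1], [0.3, 0.2], [0.1, -0.2], [0.1, 0.4], [-0.2, 0.1], [-0.4, 0.3], [0.0, -0.4]])
(array([ 0.63279934, -0.1619111 ,  6.37304913]), np.float64(0.3699025329418182), [[0.2, 0.3], [-0.1, -0.0], [-0.3, 0.2], [0.1, -0.5]])
(array([ 0.63304287, -0.16169165,  6.37521804]), np.float64(0.24856055181027475), [[-0.2, -0.2], [0.1, 0.0], [0.2, 0.3], [-0.1, -0.1]])
```

```bash
python3 - <<'E'
from h import *
plan((.6252,-.0925,.15,-83.63),(.6252,-.0925,.044,-83.63),(.6252,-.0925,.15,-83.63),(.48,.04,.25,-83))
E
```

```text
[0.137, -0.079, 0.519, 0.001, 0.0, 0.008] rows 3.3
[0.0, 0.001, 0.424, -0.0, 0.0, 0.0] rows 2.5
[0.0, -0.001, -0.424, -0.0, 0.0, 0.0] rows 2.5
[-0.591, 0.519, -0.4, -0.0, 0.0, -0.007] rows 5.3
```

Call:
move_arm([
  [0.07,-0.04,0.1,0,0,0,0.3],
  [0.137,-0.079,0.25,0,0,0.008,0.3],
  [0.137,-0.079,0.4,0,0,0.008,0.3],
  [0.137,-0.079,0.519,0,0,0.008,0.3],
  [0.137,-0.079,0.519,0,0,0.008,0.3],
  [0.137,-0.079,0.519,0,0,0.008,0.3],
  [0.137,-0.079,0.519,0,0,0.008,0.3],
])

```text
time_s: 5.63
eef_pos: [0.6269, -0.0912, 0.1533]
eef_rot: [-179.8, -0.0, -83.4]
ft_force: [0.2, -0.4, 0.1]
width: 0.435
gripper_force: 30.6
```

```bash
python3 - <<'E'
from h import *
print(manip.observe()['eef_pos'])
plan((.6252,-.0925,.044,-83.63),(.6252,-.0925,.15,-83.63),(.48,.04,.25,-83))
E
```

```text
[ 0.62685412 -0.09116506  0.15329062]
[0.004, 0.009, 0.437, -0.002, -0.0, 0.002] rows 2.6
[0.001, -0.0, -0.424, 0.0, -0.0, 0.0] rows 2.5
[-0.592, 0.518, -0.4, 0.0, -0.0, -0.007] rows 5.3
```

Call:
move_arm([
  [0,0,0.1,0,0,0,0.3],
  [0,0,0.2,0,0,0,0.3],
  [0,0,0.2,0,0,0,0.3],
  [0,0,0.2,0,0,0,0.3],
  [0,0,0.2,0,0,0,0.3],
])

```text
time_s: 6.05
eef_pos: [0.6274, -0.0915, 0.1035]
eef_rot: [-179.8, -0.0, -83.5]
ft_force: [1.0, 0.7, -1.2]
width: 0.433
gripper_force: 30.6
```

```bash
python3 - <<'E'
from h import *
print(manip.observe()['eef_pos'])
plan((.6252,-.0925,.044,-83.63),(.6252,-.0925,.15,-83.63),(.48,.04,.25,-83))
E
```

```text
[ 0.62738722 -0.09147441  0.10354897]
[0.003, 0.01, 0.238, -0.002, -0.0, 0.002] rows 1.4
[0.0, -0.0, -0.424, -0.0, -0.0, -0.0] rows 2.5
[-0.591, 0.518, -0.401, -0.0, -0.0, -0.007] rows 5.3
```

Call:
move_arm([
  [0.003,0.01,0.05,0,0,0.002,0.3],
  [0.003,0.01,0.1,0,0,0.002,0.3],
  [0.003,0.01,0.14,0,0,0.002,0.3],
  [0.003,0.01,0.18,0,0,0.002,0.3],
  [0.003,0.01,0.22,0,0,0.002,0.3],
  [0.003,0.01,0.238,0,0,0.002,0.3],
  [0.003,0.01,0.238,0,0,0.002,0.3],
  [0.003,0.01,0.238,0,0,0.002,0.3],
])

```text
time_s: 6.72
eef_pos: [0.6234, -0.093, 0.0415]
eef_rot: [180.0, -0.0, -83.7]
ft_force: [-2.6, -0.8, 4.4]
width: 0.438
gripper_force: 30.5
```

Call:
move_arm([
  [0,0,0,0,0,0,1],
  [0,0,0,0,0,0,1],
  [0,0,0,0,0,0,1],
  [0,0,0,0,0,0,1],
  [0,0,-0.1,0,0,0,1],
  [0,0,-0.25,0,0,0,1],
  [0,0,-0.42,0,0,0,1],
  [0,0,-0.42,0,0,0,1],
])

```text
time_s: 7.38
eef_pos: [0.6279, -0.093, 0.1547]
eef_rot: [-179.3, -0.1, -83.6]
ft_force: [1.5, 0.0, 1.6]
width: 0.999
gripper_force: 0.0
```

Call:
move_arm([
  [-0.15,0.13,-0.4,0,0,0,1],
  [-0.3,0.26,-0.4,0,0,0,1],
  [-0.45,0.4,-0.4,0,0,0,1],
  [-0.59,0.52,-0.4,0,0,0,1],
  [-0.59,0.62,-0.4,0,0,0,1],
  [-0.59,0.72,-0.4,0,0,0,1],
  [-0.59,0.82,-0.4,0,0,0,1],
  [-0.59,0.82,-0.4,0,0,0,1],
  [-0.59,0.82,-0.4,0,0,0,1],
  [-0.59,0.82,-0.4,0,0,0,1],
])

```text
time_s: 8.22
eef_pos: [0.4035, 0.0317, 0.2468]
eef_rot: [-179.9, 0.1, -83.6]
ft_force: [0.3, -0.6, 0.5]
width: 0.997
gripper_force: 0.0
```

```bash
python3 - <<'E'
from h import *
s=manip.observe();print(s['eef_pos'],s['eef_rot'],s['joint_pos'].round(0))
im,T=shot('wrist','w3');jars('wrist',im,T)
E
```

```text
[0.40347711 0.03168176 0.24677526] [-1.79862459e+02  5.69577012e-02 -8.36069792e+01] [ 33.  -7. -29.   0. -68. -26.]
wrist [18.2 28.7] [  43   66 2303] [ 0.7662 -0.1399  0.066 ]
wrist [58.7 27.1] [ 31  63 364] [ 0.6987 -0.1321  0.066 ]
wrist [274.8  27.6] [  80   60 3928] [ 0.4641 -0.1203  0.066 ]
wrist [109.3  57.9] [ 33  39 970] [ 0.6256 -0.0929  0.066 ]
wrist [603.  145.4] [ 12  17 103] [ 0.1183 -0.0708  0.066 ]
wrist [336.5 220.4] [  42   40 1339] [0.3916 0.046  0.066 ]
wrist [ 12.9 407.3] [  39   84 1369] [0.9161 0.4458 0.066 ]
wrist [175.7 450.5] [10 20 57] [0.5784 0.4123 0.066 ]
```

View pics/w3.png

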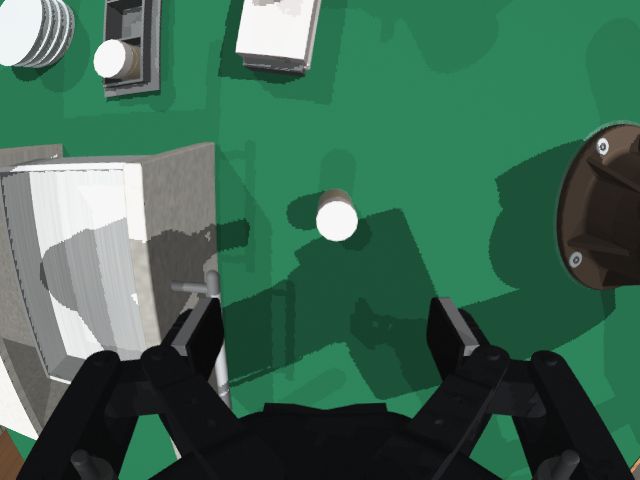

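Jar A stands in the end pocket (cap at 109,58). Jar B is at (336,220), i.e. (0.3916, 0.046).

```bash
python3 - <<'E'
from h import *
plan((.3916,.046,.036,-83.6),(.3916,.046,.25,-83.6),(.48,-.02,.25,-83.63),(.6303,-.1387,.15,-83.63),(.6303,-.1387,.10,-83.63))
E
```

```text
[-0.062, 0.044, 0.842, -0.001, 0.0, -0.001] rows 5.1
[-0.001, -0.0, -0.856, 0.0, 0.0, 0.0] rows 5.1
[0.302, -0.322, -0.001, 0.0, 0.0, 0.001] rows 2.6
[0.539, -0.545, 0.4, 0.0, 0.0, -0.0] rows 5.2
[-0.0, -0.0, 0.2, 0.0, 0.0, -0.0] rows 1.2
```

Call:
move_arm([
  [-0.062,0.044,0.15,0,0,0,1],
  [-0.062,0.044,0.3,0,0,0,1],
  [-0.062,0.044,0.45,0,0,0,1],
  [-0.062,0.044,0.6,0,0,0,1],
  [-0.062,0.044,0.7,0,0,0,1],
  [-0.062,0.044,0.8,0,0,0,1],
  [-0.062,0.044,0.842,0,0,0,1],
  [-0.062,0.044,0.842,0,0,0,1],
  [-0.062,0.044,0.842,0,0,0,1],
])

```text
time_s: 9.02
eef_pos: [0.391, 0.045, 0.0347]
eef_rot: [179.8, -0.1, -83.7]
ft_force: [0.1, -0.0, 0.4]
width: 0.999
gripper_force: 0.0
```

Call:
move_arm([
  [0,0,0,0,0,0,0.3],
  [0,0,0,0,0,0,0.3],
  [0,0,0,0,0,0,0.3],
  [0,0,0,0,0,0,0.3],
  [0,0,0,0,0,0,0.3],
  [0,0,0,0,0,0,0.3],
  [0,0,0,0,0,0,0.3],
  [0,0,0,0,0,0,0.3],
])

```text
time_s: 9.68
eef_pos: [0.3913, 0.0459, 0.0364]
eef_rot: [-179.9, 0.0, -83.7]
ft_force: [-1.0, -0.4, 7.0]
width: 0.435
gripper_force: 29.4
```

Call:
move_arm([
  [0,0,-0.1,0,0,0,0.3],
  [0,0,-0.2,0,0,0,0.3],
  [0,0,-0.35,0,0,0,0.3],
  [0,0,-0.5,0,0,0,0.3],
  [0,0,-0.65,0,0,0,0.3],
  [0,0,-0.8,0,0,0,0.3],
  [0.1,-0.1,-0.856,0,0,0,0.3],
  [0.2,-0.2,-0.856,0,0,0,0.3],
  [0.3,-0.32,-0.856,0,0,0,0.3],
  [0.3,-0.32,-0.856,0,0,0,0.3],
])

```text
time_s: 10.52
eef_pos: [0.4823, -0.0227, 0.2494]
eef_rot: [-180.0, -0.1, -83.8]
ft_force: [1.4, -0.2, -0.9]
width: 0.432
gripper_force: 30.6
```

Call:
move_arm([
  [0.1,-0.1,0,0,0,0,0.3],
  [0.2,-0.2,0,0,0,0,0.3],
  [0.3,-0.3,0,0,0,0,0.3],
  [0.4,-0.4,0,0,0,0,0.3],
  [0.5,-0.5,0.1,0,0,0,0.3],
  [0.54,-0.545,0.2,0,0,0,0.3],
  [0.54,-0.545,0.3,0,0,0,0.3],
  [0.54,-0.545,0.4,0,0,0,0.3],
  [0.54,-0.545,0.5,0,0,0,0.3],
  [0.54,-0.545,0.5,0,0,0,0.3],
])

```text
time_s: 11.35
eef_pos: [0.6251, -0.1392, 0.1188]
eef_rot: [179.5, 0.1, -83.8]
ft_force: [-2.2, 0.1, -1.5]
width: 0.438
gripper_force: 30.7
```

Call:
move_arm([
  [0,0,0.1,0,0,0,0.3],
  [0,0,0.1,0,0,0,0.3],
  [0,0,0.1,0,0,0,0.3],
  [0,0,0.1,0,0,0,0.3],
])

```text
time_s: 11.68
eef_pos: [0.6295, -0.1394, 0.1015]
eef_rot: [-179.9, -0.0, -83.7]
ft_force: [0.5, 0.2, -0.7]
width: 0.438
gripper_force: 30.7
```

```bash
python3 - <<'E'
from h import *
print(manip.observe()['eef_pos'])
plan((.6303,-.1387,.0425,-83.63))
E
```

```text
[ 0.62953433 -0.13941934  0.10145518]
[-0.003, -0.003, 0.236, -0.001, -0.0, -0.0] rows 1.4
```

Call:
move_arm([
  [-0.003,-0.003,0.05,0,0,0,0.3],
  [-0.003,-0.003,0.1,0,0,0,0.3],
  [-0.003,-0.003,0.14,0,0,0,0.3],
  [-0.003,-0.003,0.18,0,0,0,0.3],
  [-0.003,-0.003,0.22,0,0,0,0.3],
  [-0.003,-0.003,0.236,0,0,0,0.3],
  [-0.003,-0.003,0.236,0,0,0,0.3],
  [-0.003,-0.003,0.236,0,0,0,0.3],
])

```text
time_s: 12.35
eef_pos: [0.6297, -0.1388, 0.0412]
eef_rot: [-180.0, -0.0, -83.7]
ft_force: [-2.0, 0.7, 6.9]
width: 0.434
gripper_force: 31.3
```

```bash
python3 - <<'E'
from h import *
plan((.6303,-.1387,.16,-83.63),(.58,-.30,.25,-77))
E
```

```text
[0.0, -0.003, -0.475, -0.0, -0.0, -0.0] rows 2.8
[0.619, 0.271, -0.36, -0.0, -0.0, -0.074] rows 4.6
```

Call:
move_arm([
  [0,0,0,0,0,0,1],
  [0,0,0,0,0,0,1],
  [0,0,0,0,0,0,1],
  [0,0,0,0,0,0,1],
  [0,0,-0.1,0,0,0,1],
  [0,0,-0.25,0,0,0,1],
  [0,0,-0.4,0,0,0,1],
  [0,0,-0.5,0,0,0,1],
])

```text
time_s: 13.02
eef_pos: [0.6305, -0.1389, 0.1691]
eef_rot: [-179.8, -0.1, -83.7]
ft_force: [0.6, 0.3, 0.4]
width: 1.0
gripper_force: 0.0
```

Call:
move_arm([
  [0.16,0.07,-0.1,0,0,-0.03,1],
  [0.32,0.14,-0.2,0,0,-0.05,1],
  [0.48,0.21,-0.3,0,0,-0.08,1],
  [0.62,0.27,-0.36,0,0,-0.12,1],
  [0.76,0.27,-0.36,0,0,-0.15,1],
  [0.9,0.27,-0.36,0,0,-0.15,1],
  [0.9,0.27,-0.36,0,0,-0.15,1],
  [0.9,0.27,-0.36,0,0,-0.15,1],
  [0.9,0.27,-0.36,0,0,-0.15,1],
  [0.9,0.27,-0.36,0,0,-0.15,1],
])

```text
time_s: 13.85
eef_pos: [0.587, -0.369, 0.255]
eef_rot: [180.0, 0.0, -70.2]
ft_force: [0.7, 0.5, 0.1]
width: 1.0
gripper_force: 0.0
```

```bash
python3 - <<'E'
from h import *
s=manip.observe();print(s['eef_pos'],s['eef_rot'],s['joint_pos'].round(0))
im,T=shot('wrist','w4');jars('wrist',im,T);jars('top',shot('top','t4')[0])
E
```

```text
[ 0.58696666 -0.36902846  0.25504853] [ 1.79972275e+02  3.73713390e-02 -7.01840533e+01] [-16.  22.   5.  -0. -74.  36.]
wrist [327.1 170.2] [  42   42 1380] [ 0.595  -0.3973  0.066 ]
wrist [447.5 244.2] [  36   37 1015] [ 0.4589 -0.3706  0.066 ]
wrist [121.3 322.3] [  80   84 3778] [ 0.7647 -0.1554  0.066 ]
wrist [389.4 349.5] [  95  106 3570] [ 0.4642 -0.2377  0.066 ]
wrist [223.9 376.2] [ 30  26 577] [ 0.6285 -0.1336  0.066 ]
wrist [375.3 383. ] [ 27  41 214] [ 0.4592 -0.1875  0.066 ]
wrist [228.  400.8] [ 20  20 183] [ 0.6156 -0.0946  0.066 ]
wrist [ 13.  449.2] [  37   63 1489] [1.0432 0.3491 0.066 ]
wrist [148.5 454.4] [  56   53 2005] [0.7121 0.0932 0.066 ]
top [347.7 188.7] [ 23  32 521] [ 0.7658 -0.1309  0.066 ]
top [349.5 229.9] [ 8 12 71] [ 0.63   -0.1315  0.066 ]
top [337.4 233. ] [ 12  13 125] [ 0.6215 -0.0922  0.066 ]
top [433.  238.5] [ 13  12 129] [ 0.5931 -0.3969  0.066 ]
top [489.8 276.6] [  68   87 4900] [ 0.4656 -0.5674  0.066 ]
top [153.9 301.6] [  45   76 1134] [0.4201 0.5016 0.066 ]
top [108.  277.8] [ 33  40 468] [0.501  0.6512 0.066 ]
top [427.2 281.4] [ 13  14 130] [ 0.4569 -0.3701  0.066 ]
top [615.6 303.2] [ 43  22 320] [ 0.3704 -0.9501  0.066 ]
top [614.4 345.1] [ 45  36 481] [ 0.2423 -0.9329  0.066 ]
```

View pics/w4.png

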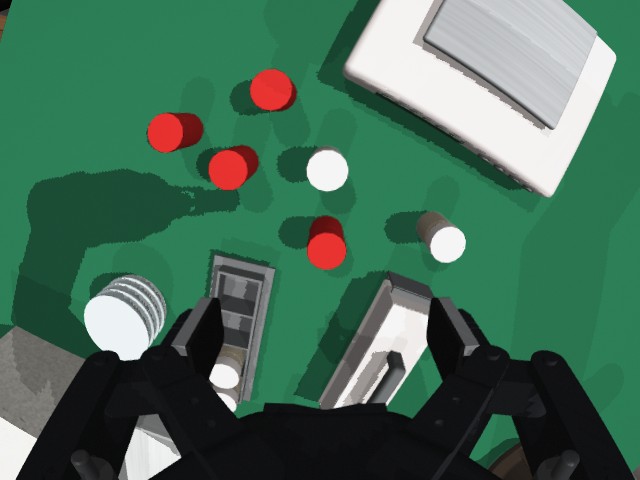

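The wrist view shows jar D at (327,170) and jar C at (447,244). The red ones at (228,170), (271,90), (165,132) and (327,248) are left alone. I grasp D with the fingers on the diagonal.

```bash
python3 - <<'E'
from h import *
T=np.load('pics/w4.npy')
for p in [(228,170),(271,90),(326,250)]: print(atz('wrist',p,.066,T).round(3))
plan((.595,-.3973,.20,-30),(.595,-.3973,.036,-30),(.595,-.3973,.25,-30),(.6355,-.16,.25,-83.63),(.6355,-.1849,.10,-83.63))
E
```

```text
[ 0.681 -0.368  0.066]
[ 0.666 -0.449  0.066]
[ 0.57  -0.325  0.066]
[0.119, 0.01, 0.222, -0.0, 0.0, -0.446] rows 5.6
[-0.0, 0.0, 0.656, -0.0, 0.0, 0.0] rows 3.9
[-0.0, 0.0, -0.856, -0.0, 0.0, 0.0] rows 5.1
[-0.334, -0.903, 0.0, -0.0, 0.0, 0.596] rows 7.5
[0.099, 0.011, 0.6, 0.0, 0.0, 0.0] rows 3.6
```

Call:
move_arm([
  [0.119,0.01,0.05,0,0,-0.08,1],
  [0.119,0.01,0.1,0,0,-0.16,1],
  [0.119,0.01,0.15,0,0,-0.24,1],
  [0.119,0.01,0.222,0,0,-0.31,1],
  [0.119,0.01,0.222,0,0,-0.38,1],
  [0.119,0.01,0.222,0,0,-0.446,1],
  [0.119,0.01,0.222,0,0,-0.446,1],
  [0.119,0.01,0.222,0,0,-0.446,1],
  [0.119,0.01,0.222,0,0,-0.446,1],
])

```text
time_s: 14.7
eef_pos: [0.5952, -0.3978, 0.2005]
eef_rot: [-180.0, -0.0, -30.2]
ft_force: [-0.0, 0.2, -0.1]
width: 0.999
gripper_force: 0.0
```

```bash
python3 - <<'E'
from h import *
print(manip.observe()['eef_pos'])
plan((.595,-.3973,.036,-30))
E
```

```text
[ 0.59521512 -0.39782609  0.20053245]
[-0.002, -0.001, 0.658, -0.0, -0.0, -0.002] rows 3.9
```

Call:
move_arm([
  [-0.002,0,0.15,0,0,0,1],
  [-0.002,0,0.3,0,0,0,1],
  [-0.002,0,0.4,0,0,0,1],
  [-0.002,0,0.5,0,0,0,1],
  [-0.002,0,0.6,0,0,0,1],
  [-0.002,0,0.656,0,0,0,1],
  [-0.002,0,0.656,0,0,0,1],
  [-0.002,0,0.656,0,0,0,1],
])

```text
time_s: 15.37
eef_pos: [0.5943, -0.3981, 0.0358]
eef_rot: [180.0, 0.1, -30.1]
ft_force: [0.6, -0.6, 0.2]
width: 1.001
gripper_force: 0.0
```

Call:
move_arm([
  [0,0,0,0,0,0,0.3],
  [0,0,0,0,0,0,0.3],
  [0,0,0,0,0,0,0.3],
  [0,0,0,0,0,0,0.3],
  [0,0,0,0,0,0,0.3],
  [0,0,0,0,0,0,0.3],
  [0,0,0,0,0,0,0.3],
  [0,0,0,0,0,0,0.3],
])

```text
time_s: 16.03
eef_pos: [0.5951, -0.3985, 0.0375]
eef_rot: [-180.0, -0.1, -30.0]
ft_force: [-1.2, 1.8, 6.5]
width: 0.435
gripper_force: 29.9
```

Call:
move_arm([
  [0,0,-0.1,0,0,0,0.3],
  [0,0,-0.2,0,0,0,0.3],
  [0,0,-0.35,0,0,0,0.3],
  [0,0,-0.5,0,0,0,0.3],
  [0,0,-0.65,0,0,0,0.3],
  [0,0,-0.8,0,0,0,0.3],
  [0,0,-0.86,0,0,0,0.3],
  [0,0,-0.86,0,0,0,0.3],
])

```text
time_s: 16.7
eef_pos: [0.596, -0.3994, 0.2573]
eef_rot: [-180.0, -0.5, -30.0]
ft_force: [-0.6, -1.1, -1.0]
width: 0.433
gripper_force: 30.3
```

Call:
move_arm([
  [-0.04,-0.11,0,0,0,0.07,0.3],
  [-0.08,-0.22,0,0,0,0.14,0.3],
  [-0.12,-0.33,0,0,0,0.21,0.3],
  [-0.16,-0.44,0,0,0,0.28,0.3],
  [-0.2,-0.55,0,0,0,0.35,0.3],
  [-0.24,-0.66,0,0,0,0.42,0.3],
  [-0.29,-0.78,0,0,0,0.49,0.3],
  [-0.334,-0.903,0,0,0,0.56,0.3],
  [-0.334,-0.903,0,0,0,0.596,0.3],
  [-0.334,-0.903,0,0,0,0.596,0.3],
])

```text
time_s: 17.53
eef_pos: [0.6351, -0.1591, 0.2504]
eef_rot: [179.9, 0.0, -83.7]
ft_force: [-0.5, -0.5, -0.1]
width: 0.434
gripper_force: 30.4
```

Call:
move_arm([
  [0.099,0.011,0.1,0,0,0,0.3],
  [0.099,0.011,0.2,0,0,0,0.3],
  [0.099,0.011,0.2,0,0,0,0.3],
  [0.099,0.011,0.2,0,0,0,0.3],
  [0.099,0.011,0.2,0,0,0,0.3],
])

```text
time_s: 17.95
eef_pos: [0.6354, -0.1866, 0.2021]
eef_rot: [-180.0, -0.0, -83.7]
ft_force: [-0.3, 0.8, 0.3]
width: 0.434
gripper_force: 30.4
```

```bash
python3 - <<'E'
from h import *
s=manip.observe();print(s['eef_pos'],s['eef_rot'])
plan((.6355,-.1849,.10,-83.63))
im,T=shot('wrist','w5');jars('wrist',im,T);jars('top',shot('top','t5')[0])
for P in [(.6406,-.2311,.005),(.6355,-.1849,.005),(.6379,-.2070,.04),(.668,-.2651,.022)]: print(proj('wrist',P,T).round(1))
E
```

```text
[ 0.63542857 -0.18658164  0.20208138] [-1.79975220e+02 -4.10852718e-02 -8.36561055e+01]
[-0.007, -0.001, 0.408, -0.0, -0.0, -0.0] rows 2.4
wrist [556.9  34.5] [  35   42 1100] [ 0.4588 -0.3704  0.066 ]
wrist [331.5 327.8] [  94   75 4852] [ 0.6185 -0.087   0.066 ]
wrist [214.9 406.6] [11 10 82] [0.7288 0.0318 0.066 ]
wrist [ 26.7 451.6] [  69   67 3007] [1.1055 0.2813 0.066 ]
wrist [160.7 467.3] [10  9 48] [0.8165 0.179  0.066 ]
top [351.6 230.4] [ 12  12 119] [ 0.6282 -0.1381  0.066 ]
top [337.5 233. ] [ 12  13 124] [ 0.6214 -0.0923  0.066 ]
top [489.3 276.1] [  67   87 5025] [ 0.4674 -0.5661  0.066 ]
top [153.9 301.5] [  45   76 1139] [0.4204 0.5017 0.066 ]
top [108.1 277.9] [ 33  40 468] [0.5005 0.651  0.066 ]
top [427.3 281.4] [ 13  13 129] [ 0.4568 -0.3703  0.066 ]
top [615.6 303.2] [ 43  22 323] [ 0.3703 -0.95    0.066 ]
top [614.3 345. ] [ 45  35 484] [ 0.2426 -0.9325  0.066 ]
[324.7 152.5]
[324.7 201.8]
[324.7 185.5]
[297.3 112.5]
```

View pics/w5.png

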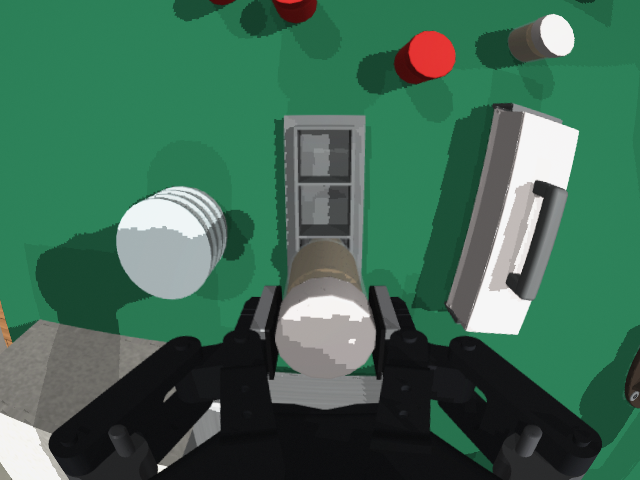

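The carrier is unmoved (pocket columns centred on 325, wall at row 184), so I'll insert D into pocket 2.

Call:
move_arm([
  [-0.007,0,0.1,0,0,0,0.3],
  [-0.007,0,0.2,0,0,0,0.3],
  [-0.007,0,0.3,0,0,0,0.3],
  [-0.007,0,0.4,0,0,0,0.3],
  [-0.007,0,0.4,0,0,0,0.3],
  [-0.007,0,0.4,0,0,0,0.3],
  [-0.007,0,0.4,0,0,0,0.3],
])

```text
time_s: 18.63
eef_pos: [0.6363, -0.1843, 0.1033]
eef_rot: [-179.9, -0.1, -83.6]
ft_force: [0.3, -0.6, 0.4]
width: 0.439
gripper_force: 30.4
```

```bash
python3 - <<'E'
from h import *
s=manip.observe();print(s['eef_pos'],s['eef_rot'])
plan((.6355,-.1849,.0425,-83.63),(.6355,-.1849,.16,-83.63),(.46,-.34,.25,-83.63))
E
```

```text
[ 0.63633222 -0.18429442  0.10330303] [-1.79853318e+02 -5.47652739e-02 -8.36382005e+01]
[0.002, 0.004, 0.243, -0.002, -0.001, -0.0] rows 1.5
[-0.0, 0.0, -0.47, 0.0, 0.0, -0.0] rows 2.8
[0.538, 0.767, -0.36, 0.0, 0.0, -0.0] rows 6.0
```

Call:
move_arm([
  [0.002,0.002,0.05,0,0,0,0.3],
  [0.002,0.002,0.1,0,0,0,0.3],
  [0.002,0.002,0.14,0,0,0,0.3],
  [0.002,0.002,0.18,0,0,0,0.3],
  [0.002,0.002,0.22,0,0,0,0.3],
  [0.002,0.002,0.24,0,0,0,0.3],
  [0.002,0.002,0.24,0,0,0,0.3],
  [0.002,0.002,0.24,0,0,0,0.3],
])

```text
time_s: 19.3
eef_pos: [0.6351, -0.1849, 0.0419]
eef_rot: [-179.9, -0.0, -83.6]
ft_force: [-1.5, 0.6, 6.8]
width: 0.436
gripper_force: 30.9
```

Call:
move_arm([
  [0,0,0,0,0,0,1],
  [0,0,0,0,0,0,1],
  [0,0,0,0,0,0,1],
  [0,0,0,0,0,0,1],
  [0,0,-0.1,0,0,0,1],
  [0,0,-0.25,0,0,0,1],
  [0,0,-0.4,0,0,0,1],
  [0,0,-0.5,0,0,0,1],
])

```text
time_s: 19.97
eef_pos: [0.6355, -0.1851, 0.1696]
eef_rot: [-179.8, -0.1, -83.7]
ft_force: [1.4, -0.7, -0.1]
width: 1.003
gripper_force: 0.0
```

Call:
move_arm([
  [0.1,0.13,-0.1,0,0,0,1],
  [0.2,0.26,-0.2,0,0,0,1],
  [0.3,0.39,-0.3,0,0,0,1],
  [0.4,0.52,-0.36,0,0,0,1],
  [0.5,0.65,-0.36,0,0,0,1],
  [0.54,0.77,-0.36,0,0,0,1],
  [0.54,0.77,-0.36,0,0,0,1],
  [0.54,0.77,-0.36,0,0,0,1],
  [0.54,0.77,-0.36,0,0,0,1],
])

```text
time_s: 20.72
eef_pos: [0.4575, -0.3405, 0.2563]
eef_rot: [-180.0, -0.0, -83.8]
ft_force: [1.2, -0.1, -0.2]
width: 0.998
gripper_force: 0.0
```

```bash
python3 - <<'E'
from h import *
s=manip.observe();print(s['eef_pos'],s['eef_rot'])
im,T=shot('wrist','w6');jars('wrist',im,T)
plan((.4588,-.3704,.036,-83.63),(.4588,-.3704,.25,-83.63),(.60,-.26,.25,-83.63),(.6406,-.2311,.15,-83.63))
E
```

```text
[ 0.45751514 -0.34051099  0.25630294] [-1.79964252e+02 -8.54133011e-03 -8.37771288e+01]
wrist [327.5 169.2] [  42   42 1373] [ 0.4585 -0.3708  0.066 ]
wrist [ 67.6 329.1] [  54   61 2219] [ 0.7727 -0.1433  0.066 ]
wrist [153.2 323.8] [ 30  29 664] [ 0.6373 -0.1806  0.066 ]
wrist [149.6 454.7] [  56   49 1820] [0.6867 0.0811 0.066 ]
wrist [ 11.2 458.3] [ 31  44 925] [1.1078 0.306  0.066 ]
[0.121, 0.011, 0.88, -0.0, -0.0, -0.001] rows 5.3
[-0.0, -0.0, -0.856, -0.0, -0.0, 0.0] rows 5.1
[-0.376, -0.611, 0.0, -0.0, -0.0, 0.0] rows 4.3
[-0.097, -0.174, 0.4, -0.0, -0.0, 0.0] rows 2.7
```

Call:
move_arm([
  [0.121,0.011,0.15,0,0,0,1],
  [0.121,0.011,0.3,0,0,0,1],
  [0.121,0.011,0.45,0,0,0,1],
  [0.121,0.011,0.6,0,0,0,1],
  [0.121,0.011,0.7,0,0,0,1],
  [0.121,0.011,0.8,0,0,0,1],
  [0.121,0.011,0.88,0,0,0,1],
  [0.121,0.011,0.88,0,0,0,1],
  [0.121,0.011,0.88,0,0,0,1],
])

```text
time_s: 21.52
eef_pos: [0.4587, -0.3696, 0.0348]
eef_rot: [179.8, 0.1, -83.6]
ft_force: [-0.3, 0.8, -0.3]
width: 1.002
gripper_force: 0.0
```

Call:
move_arm([
  [0,0,0,0,0,0,0.3],
  [0,0,0,0,0,0,0.3],
  [0,0,0,0,0,0,0.3],
  [0,0,0,0,0,0,0.3],
  [0,0,0,0,0,0,0.3],
  [0,0,0,0,0,0,0.3],
  [0,0,0,0,0,0,0.3],
  [0,0,0,0,0,0,0.3],
])

```text
time_s: 22.18
eef_pos: [0.4593, -0.3709, 0.0374]
eef_rot: [-179.9, -0.1, -83.7]
ft_force: [-1.4, 1.9, 6.8]
width: 0.439
gripper_force: 29.7
```

Call:
move_arm([
  [0,0,-0.1,0,0,0,0.3],
  [0,0,-0.2,0,0,0,0.3],
  [0,0,-0.35,0,0,0,0.3],
  [0,0,-0.5,0,0,0,0.3],
  [0,0,-0.65,0,0,0,0.3],
  [0,0,-0.8,0,0,0,0.3],
  [0,0,-0.86,0,0,0,0.3],
  [0,0,-0.86,0,0,0,0.3],
])

```text
time_s: 22.85
eef_pos: [0.4602, -0.3716, 0.2567]
eef_rot: [-179.6, -0.3, -83.7]
ft_force: [0.9, -0.9, -0.6]
width: 0.433
gripper_force: 30.4
```

Call:
move_arm([
  [-0.08,-0.13,0,0,0,0,0.3],
  [-0.16,-0.26,0,0,0,0,0.3],
  [-0.24,-0.39,0,0,0,0,0.3],
  [-0.32,-0.52,0,0,0,0,0.3],
  [-0.42,-0.66,0,0,0,0,0.3],
  [-0.473,-0.785,0.1,0,0,0,0.3],
  [-0.473,-0.785,0.2,0,0,0,0.3],
  [-0.473,-0.785,0.2,0,0,0,0.3],
  [-0.473,-0.785,0.2,0,0,0,0.3],
  [-0.473,-0.785,0.2,0,0,0,0.3],
])

```text
time_s: 23.68
eef_pos: [0.6404, -0.2321, 0.2021]
eef_rot: [-180.0, -0.0, -83.7]
ft_force: [-0.6, -0.3, 0.2]
width: 0.438
gripper_force: 30.6
```

```bash
python3 - <<'E'
from h import *
s=manip.observe();print(s['eef_pos'],s['eef_rot'])
im,T=shot('wrist','w7')
for P in [(.6792,-.2613,.022),(.6096,-.2691,.022)]: print(proj('wrist',P,T).round(1))
jars('top',shot('top','t7')[0])
plan((.6406,-.2311,.10,-83.63),(.6406,-.2311,.0425,-83.63))
E
```

```text
[ 0.64035105 -0.23210321  0.20206093] [-1.79992869e+02 -4.02051186e-02 -8.37056547e+01]
[284.5 167.7]
[364.3 167.5]
top [365.9 228.3] [ 13  13 125] [ 0.6334 -0.1843  0.066 ]
top [351.8 230.4] [ 12  12 116] [ 0.6282 -0.1385  0.066 ]
top [489.4 276.1] [  67   87 5015] [ 0.4674 -0.5663  0.066 ]
top [153.9 301.6] [  45   76 1138] [0.42   0.5016 0.066 ]
top [108.1 277.9] [ 33  41 468] [0.5005 0.6511 0.066 ]
top [615.5 303.3] [ 43  22 321] [ 0.3701 -0.9497  0.066 ]
top [614.4 345.1] [ 45  35 481] [ 0.2423 -0.9327  0.066 ]
[-0.005, 0.001, 0.413, -0.002, -0.001, -0.001] rows 2.5
[-0.0, 0.0, 0.23, 0.0, 0.0, -0.0] rows 1.4
```

View pics/w7.png

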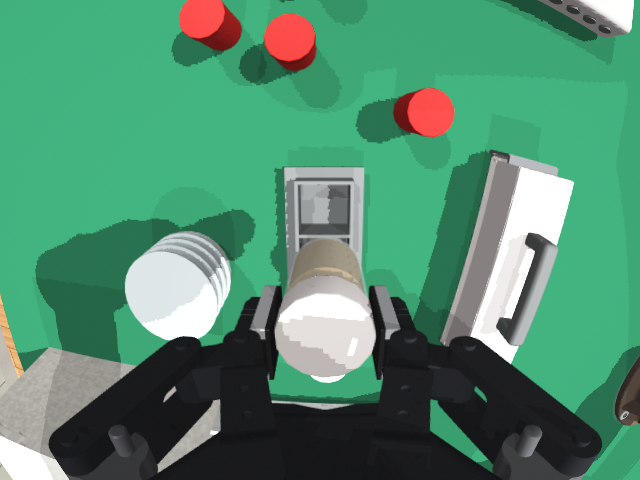

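The rim corners at (285,168) and (364,168) match the prediction. I'll insert C into pocket 1.

Call:
move_arm([
  [-0.005,0,0.1,0,0,0,0.3],
  [-0.005,0,0.2,0,0,0,0.3],
  [-0.005,0,0.3,0,0,0,0.3],
  [-0.005,0,0.4,0,0,0,0.3],
  [-0.005,0,0.4,0,0,0,0.3],
  [-0.005,0,0.4,0,0,0,0.3],
  [-0.005,0,0.4,0,0,0,0.3],
])

```text
time_s: 24.37
eef_pos: [0.6416, -0.2309, 0.1037]
eef_rot: [-179.8, -0.1, -83.7]
ft_force: [0.5, -0.2, 0.8]
width: 0.435
gripper_force: 30.6
```

Call:
move_arm([
  [0,0.001,0.05,0,0,0,0.3],
  [0,0.001,0.1,0,0,0,0.3],
  [0,0.001,0.14,0,0,0,0.3],
  [0,0.001,0.18,0,0,0,0.3],
  [0,0.001,0.22,0,0,0,0.3],
  [0,0.001,0.242,0,0,0,0.3],
  [0,0.001,0.242,0,0,0,0.3],
  [0,0.001,0.242,0,0,0,0.3],
])

```text
time_s: 25.03
eef_pos: [0.6396, -0.2305, 0.0413]
eef_rot: [179.9, -0.0, -83.7]
ft_force: [-5.5, 0.9, 9.8]
width: 0.437
gripper_force: 32.3
```

Call:
move_arm([
  [0,0,0,0,0,0,1],
  [0,0,0,0,0,0,1],
  [0,0,0,0,0,0,1],
  [0,0,0,0,0,0,1],
  [0,0,-0.1,0,0,0,1],
  [0,0,-0.25,0,0,0,1],
  [0,0,-0.4,0,0,0,1],
  [0,0,-0.55,0,0,0,1],
  [0,0,-0.7,0,0,0,1],
  [0,0,-0.9,0,0,0,1],
])

```text
time_s: 25.87
eef_pos: [0.6396, -0.2299, 0.2582]
eef_rot: [179.9, 0.0, -83.7]
ft_force: [0.5, -0.8, -0.7]
width: 1.003
gripper_force: 0.0
```

Call:
move_arm([
  [-0.12,0.1,0,0,0,0,1],
  [-0.24,0.2,0,0,0,0,1],
  [-0.36,0.3,0,0,0,0,1],
  [-0.46,0.4,0,0,0,0,1],
  [-0.46,0.5,0,0,0,0,1],
  [-0.46,0.56,0,0,0,0,1],
  [-0.46,0.56,0,0,0,0,1],
  [-0.46,0.56,0,0,0,0,1],
  [-0.46,0.56,0,0,0,0,1],
])

```text
time_s: 26.62
eef_pos: [0.489, -0.1312, 0.2574]
eef_rot: [-180.0, -0.0, -83.7]
ft_force: [0.3, 0.5, 0.1]
width: 1.004
gripper_force: 0.0
```

```bash
python3 - <<'E'
from h import *
s=manip.observe();print(s['eef_pos'],s['eef_rot'])
im,T=shot('wrist','w8');jars('wrist',im,T)
cv2.imwrite('pics/c8.png',cv2.resize(im[0:300,80:480],None,fx=2,fy=2,interpolation=cv2.INTER_CUBIC))
E
```

```text
[ 0.48899193 -0.13120085  0.25739192] [-1.79962709e+02 -3.94341805e-03 -8.36847774e+01]
wrist [174.4  83.6] [  38   40 1173] [ 0.6408 -0.2303  0.066 ]
wrist [175.3 132.5] [  37   40 1174] [ 0.6364 -0.1838  0.066 ]
wrist [ 73.5 165.1] [  86   87 5024] [ 0.7602 -0.1466  0.066 ]
wrist [178.6 180.9] [  37   39 1132] [ 0.6311 -0.1374  0.066 ]
wrist [184.7 227.5] [  35   38 1009] [ 0.6244 -0.091   0.066 ]
wrist [610.  266.8] [10  8 42] [ 0.1291 -0.0953  0.066 ]
wrist [144.5 328.6] [  76   49 1489] [0.6817 0.0389 0.066 ]
wrist [237.4 371.4] [  56   95 3339] [0.5684 0.0791 0.066 ]
wrist [152.3 430.4] [ 40  29 649] [0.7008 0.2254 0.066 ]
```

View pics/c8.png

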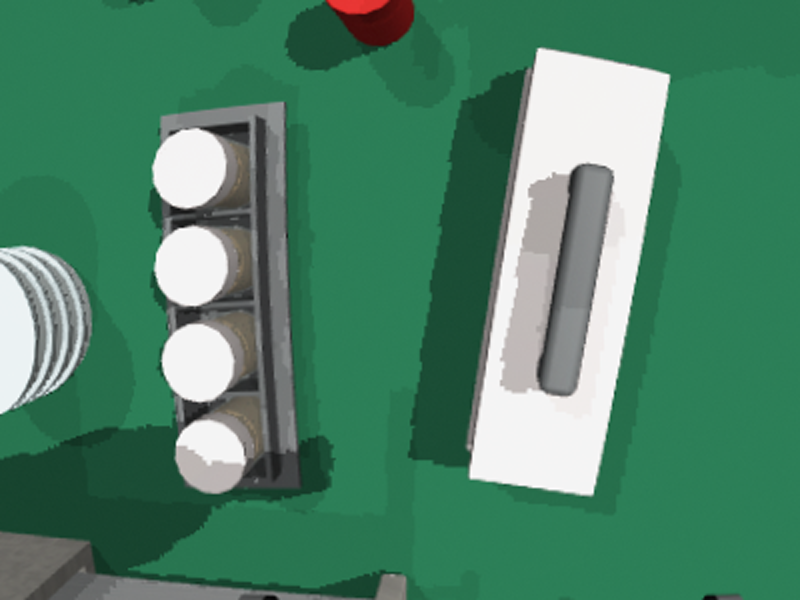

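All four jars stand in the pockets. The hood's top corners (crop pixels) are (540,48), (669,73), (593,495) and (470,479), and its bar runs from about (593,165) to (557,393).

```bash
python3 - <<'E'
from h import *
T=np.load('pics/w8.npy')
c=lambda a:[(x/2+80,y/2) for x,y in a]
tp=np.array([atz('wrist',p,.071,T) for p in c([(540,48),(669,73),(593,495),(470,479)])])
print(tp.round(4).tolist(),tp.mean(0));
for e in (tp[0]-tp[3],tp[1]-tp[2],tp[0]-tp[1],tp[3]-tp[2]): print(np.linalg.norm(e).round(4),np.degrees(np.arctan2(e[1],e[0])).round(2))
print(fit('wrist',c([(572,165),(613,168),(577,395),(538,390)]),[(.008,-.048,.103),(-.008,-.048,.103),(-.008,.048,.103),(.008,.048,.103)],[.46,-.19,0],T))
# carrier refit: rim right side corners
print(fit('wrist',c([(162,115),(284,102),(299,488)]),[(.035,-.104,.022),(-.035,-.104,.022),(-.035,.104,.022)],[.63,-.16,6],T))
E
```

```text
[[0.4851, -0.2945, 0.071], [0.4271, -0.2923, 0.071], [0.4354, -0.0932, 0.071], [0.4944, -0.0948, 0.071]] [ 0.46051806 -0.19369594  0.071     ]
0.1999 -92.67
0.1993 -92.39
0.058 -2.24
0.059 -1.59
(array([ 0.46152283, -0.19369557, -1.43446944]), np.float64(1.8328713468081128), [[0.5, -2.6], [-0.1, -0.7], [-0.3, 1.8], [0.0, 1.6]])
(array([ 0.63346199, -0.161895  ,  5.95616218]), np.float64(0.3639093894819335), [[-0.4, 0.2], [0.4, -0.1], [-0.1, -0.1]])
```

```bash
python3 - <<'E'
from h import *
plan((.461,-.1937,.16,-92.4),(.461,-.1937,.078,-92.4))
E
```

```text
[0.236, 0.139, 0.389, -0.0, -0.0, 0.097] rows 2.9
[-0.0, 0.0, 0.328, -0.0, -0.0, -0.0] rows 2.0
```

Call:
move_arm([
  [0.12,0.07,0.1,0,0,0.05,1],
  [0.236,0.139,0.2,0,0,0.097,1],
  [0.236,0.139,0.3,0,0,0.097,1],
  [0.236,0.139,0.389,0,0,0.097,1],
  [0.236,0.139,0.389,0,0,0.097,1],
  [0.236,0.139,0.389,0,0,0.097,1],
  [0.236,0.139,0.389,0,0,0.097,1],
  [0.236,0.139,0.389,0,0,0.097,1],
])

```text
time_s: 27.33
eef_pos: [0.4618, -0.1937, 0.1614]
eef_rot: [-179.9, -0.0, -92.4]
ft_force: [0.4, 1.0, 0.9]
width: 0.998
gripper_force: 0.0
```

```bash
python3 - <<'E'
from h import *
s=manip.observe();print(s['eef_pos'],s['eef_rot'])
im,T=shot('wrist','w9')
# yaw check: mask of hood top (white) vs fit rectangle
plan((.461,-.1937,.078,-92.4))
E
```

```text
[ 0.46180981 -0.193652    0.1614003 ] [-1.79878549e+02 -2.01487690e-02 -9.23763234e+01]
[0.001, 0.003, 0.334, -0.002, -0.0, 0.0] rows 2.0
```

Call:
move_arm([
  [0,0.003,0.1,0,0,0,1],
  [0,0.003,0.2,0,0,0,1],
  [0,0.003,0.28,0,0,0,1],
  [0,0.003,0.328,0,0,0,1],
  [0,0.003,0.328,0,0,0,1],
  [0,0.003,0.328,0,0,0,1],
  [0,0.003,0.328,0,0,0,1],
], grip_force=60)

```text
time_s: 27.97
eef_pos: [0.4608, -0.1937, 0.0794]
eef_rot: [-179.9, -0.0, -92.4]
ft_force: [0.2, -0.0, -0.2]
width: 1.002
gripper_force: 0.0
```

Call:
move_arm([
  [0,0,0,0,0,0,0.05],
  [0,0,0,0,0,0,0.05],
  [0,0,0,0,0,0,0.05],
  [0,0,0,0,0,0,0.05],
  [0,0,0,0,0,0,0.05],
  [0,0,0,0,0,0,0.05],
  [0,0,0,0,0,0,0.05],
  [0,0,0,0,0,0,0.05],
  [0,0,0,0,0,0,0.05],
])

```text
time_s: 28.72
eef_pos: [0.46, -0.1937, 0.0782]
eef_rot: [-180.0, -0.0, -92.4]
ft_force: [0.6, 0.2, 2.4]
width: 0.178
gripper_force: 60.2
```

Call:
move_arm([
  [0,0,-0.05,0,0,0,0.05],
  [0,0,-0.12,0,0,0,0.05],
  [0,0,-0.24,0,0,0,0.05],
  [0,0,-0.36,0,0,0,0.05],
  [0,0,-0.48,0,0,0,0.05],
  [0,0,-0.6,0,0,0,0.05],
  [0,0,-0.7,0,0,0,0.05],
  [0,0,-0.7,0,0,0,0.05],
  [0,0,-0.7,0,0,0,0.05],
])

```text
time_s: 29.47
eef_pos: [0.4598, -0.1935, 0.2537]
eef_rot: [-179.9, 0.0, -92.4]
ft_force: [-0.5, -1.1, -3.3]
width: 0.172
gripper_force: 59.8
```

```bash
python3 - <<'E'
from h import *
s=manip.observe();print(s['eef_pos'],s['eef_rot'])
im,T=shot('wrist','w10')
plan((.55,-.178,.25,-86),(.6332,-.1618,.25,-83.63),(.6332,-.1618,.165,-83.63))
E
```

```text
[ 0.45976982 -0.19349373  0.25372521] [-1.79889511e+02  3.07052153e-02 -9.24294267e+01]
[-0.077, -0.361, 0.009, 0.0, 0.001, -0.071] rows 2.2
[-0.041, -0.337, -0.0, 0.0, -0.0, -0.027] rows 2.0
[-0.001, 0.0, 0.34, 0.0, -0.0, 0.0] rows 2.0
```

View pics/w10.png

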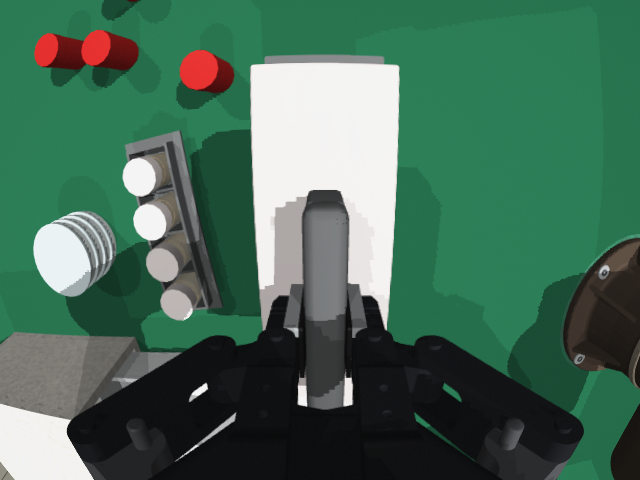

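The hood hangs square in the gripper, with far top corners at (251,66) and (399,66). I'll check its offset in the hand.

```bash
python3 - <<'E'
from h import *
T=np.load('pics/w10.npy')
for p in [(251,66),(399,66),(254.5,150),(394.5,150)]:
    P=atz('wrist',p,T[2,3]-.0073,T); print((np.linalg.inv(T)@np.append(P,1))[:3].round(4))
# carrier rim fit again
print(fit('wrist',[(125.5,146.5),(179,131.5),(221,304)],[(.035,-.104,.022),(-.035,-.104,.022),(-.035,.104,.022)],[.63,-.16,6],T))
E
```

```text
[ 0.0995 -0.0295  0.0073]
[0.0994 0.0299 0.0072]
[ 0.0647 -0.0286  0.0073]
[0.0647 0.0286 0.0072]
(array([ 0.63390183, -0.16182854,  6.23626685]), np.float64(2.3038088337364364), [[-1.3, -1.6], [-0.1, -1.0], [1.0, 3.1]])
```

Call:
move_arm([
  [-0.02,-0.1,0,0,0,-0.02,0.05],
  [-0.04,-0.2,0,0,0,-0.04,0.05],
  [-0.06,-0.3,0,0,0,-0.06,0.05],
  [-0.077,-0.361,0.01,0,0,-0.071,0.05],
  [-0.077,-0.361,0.01,0,0,-0.071,0.05],
])

```text
time_s: 29.93
eef_pos: [0.552, -0.1774, 0.2471]
eef_rot: [179.8, 0.0, -85.9]
ft_force: [0.8, -0.5, -3.2]
width: 0.176
gripper_force: 59.8
```

Call:
move_arm([
  [-0.02,-0.1,0,0,0,-0.01,0.05],
  [-0.03,-0.2,0,0,0,-0.02,0.05],
  [-0.04,-0.3,0,0,0,-0.026,0.05],
  [-0.041,-0.337,0,0,0,-0.026,0.05],
  [-0.041,-0.337,0.15,0,0,-0.026,0.05],
  [-0.041,-0.337,0.3,0,0,-0.026,0.05],
  [-0.041,-0.337,0.34,0,0,-0.026,0.05],
  [-0.041,-0.337,0.34,0,0,-0.026,0.05],
  [-0.041,-0.337,0.34,0,0,-0.026,0.05],
  [-0.041,-0.337,0.34,0,0,-0.026,0.05],
])

```text
time_s: 30.77
eef_pos: [0.6351, -0.1626, 0.1678]
eef_rot: [-179.8, -0.1, -83.7]
ft_force: [0.9, 0.2, -2.3]
width: 0.178
gripper_force: 59.8
```

```bash
python3 - <<'E'
from h import *
s=manip.observe();print(s['eef_pos'],s['eef_rot'])
plan((.633,-.1618,.13,-83.7))
E
```

```text
[ 0.63507806 -0.16255984  0.16780674] [-1.79845522e+02 -6.50234077e-02 -8.36697906e+01]
[-0.004, 0.008, 0.151, -0.002, -0.001, 0.0] rows 0.9
```

Call:
move_arm([
  [-0.003,0.004,0.06,0,0,0,0.05],
  [-0.003,0.004,0.12,0,0,0,0.05],
  [-0.003,0.004,0.15,0,0,0,0.05],
  [-0.003,0.004,0.15,0,0,0,0.05],
  [-0.003,0.004,0.15,0,0,0,0.05],
  [-0.003,0.004,0.15,0,0,0,0.05],
  [-0.003,0.004,0.15,0,0,0,0.05],
  [-0.003,0.004,0.15,0,0,0,0.05],
  [-0.003,0.004,0.15,0,0,0,0.05],
])

```text
time_s: 31.52
eef_pos: [0.6332, -0.1615, 0.1286]
eef_rot: [-179.9, -0.0, -83.7]
ft_force: [-0.4, 0.3, -1.2]
width: 0.178
gripper_force: 59.8
```

```bash
python3 - <<'E'
from h import *
s=manip.observe();print(s['eef_pos'],s['eef_rot'])
plan((.633,-.1618,.10,-83.7))
im,T=shot('scene','s1');cv2.imwrite('pics/cs1.png',cv2.resize(im[200:380,240:420],None,fx=3,fy=3,interpolation=cv2.INTER_CUBIC))
E
```

```text
[ 0.63319235 -0.16154824  0.12862606] [-1.79945919e+02 -7.07149713e-03 -8.36858644e+01]
[0.001, 0.001, 0.115, -0.001, -0.0, 0.0] rows 0.7
```

Call:
move_arm([
  [0.001,0.001,0.03,0,0,0,0.05],
  [0.001,0.001,0.06,0,0,0,0.05],
  [0.001,0.001,0.09,0,0,0,0.05],
  [0.001,0.001,0.11,0,0,0,0.05],
  [0.001,0.001,0.12,0,0,0,0.05],
  [0.001,0.001,0.12,0,0,0,0.05],
  [0.001,0.001,0.12,0,0,0,0.05],
])

```text
time_s: 32.15
eef_pos: [0.6326, -0.1619, 0.0977]
eef_rot: [180.0, -0.0, -83.7]
ft_force: [1.0, 0.7, -2.7]
width: 0.17
gripper_force: 59.9
```

No contact yet at mouth height 4 mm below the block top, so the hood has entered cleanly. Pressing on.

Call:
move_arm([
  [0,0,0.01,0,0,0,0.05],
  [0,0,0.02,0,0,0,0.05],
  [0,0,0.03,0,0,0,0.05],
  [0,0,0.035,0,0,0,0.05],
  [0,0,0.035,0,0,0,0.05],
])

```text
time_s: 32.57
eef_pos: [0.6339, -0.1621, 0.0909]
eef_rot: [-179.8, -0.1, -83.6]
ft_force: [-0.4, -0.1, 5.9]
width: 0.171
gripper_force: 61.2
```

Call:
move_arm([
  [0,0,0.005,0,0,0,0.05],
  [0,0,0.01,0,0,0,0.05],
  [0,0,0.015,0,0,0,0.05],
  [0,0,0.018,0,0,0,0.05],
  [0,0,0.018,0,0,0,0.05],
  [0,0,0.018,0,0,0,0.05],
])

```text
time_s: 33.07
eef_pos: [0.6332, -0.162, 0.0849]
eef_rot: [-180.0, -0.0, -83.7]
ft_force: [2.5, -2.8, 1.9]
width: 0.178
gripper_force: 60.4
```

Call:
move_arm([
  [0,0,0.004,0,0,0,0.05],
  [0,0,0.008,0,0,0,0.05],
  [0,0,0.012,0,0,0,0.05],
  [0,0,0.012,0,0,0,0.05],
])

```text
time_s: 33.4
eef_pos: [0.634, -0.162, 0.0845]
eef_rot: [-179.8, -0.1, -83.6]
ft_force: [-1.6, -0.2, 17.2]
width: 0.176
gripper_force: 62.6
```

```bash
python3 - <<'E'
from h import *
s=manip.observe();print(s['eef_pos'],s['ft_force'],s['moment'])
im,T=shot('scene','s2');cv2.imwrite('pics/cs2.png',cv2.resize(im[240:370,240:400],None,fx=4.5,fy=4.5,interpolation=cv2.INTER_CUBIC))
E
```

```text
[ 0.63400101 -0.16202301  0.08451456] [-1.56848536 -0.17491599 17.23361961] [ 0.19907736  1.12546511 -0.05638591]
```

View pics/cs2.png

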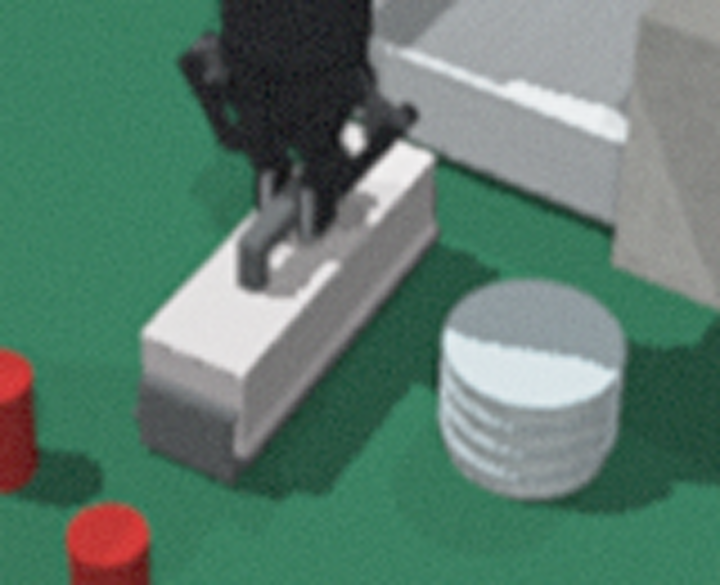

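The hood sits fully home: a hard stop at the same height under 17 N, with the lip on the rim all along. Next is a lift test and a measurement of the drawer.

Call:
move_arm([
  [0,0,-0.02,0,0,0,0.05],
  [0,0,-0.06,0,0,0,0.05],
  [0,0,-0.12,0,0,0,0.05],
  [0,0,-0.2,0,0,0,0.05],
  [0,0,-0.25,0,0,0,0.05],
  [0,0,-0.25,0,0,0,0.05],
  [0,0,-0.25,0,0,0,0.05],
  [0,0,-0.25,0,0,0,0.05],
], grip_force=90)

```text
time_s: 34.12
eef_pos: [0.6312, -0.1614, 0.1423]
eef_rot: [179.8, 0.1, -83.7]
ft_force: [0.2, -0.2, -7.0]
width: 0.171
gripper_force: 88.1
```

```bash
python3 - <<'E'
from h import *
s=manip.observe();print(s['eef_pos'],s['ft_force'],s['moment'])
im,T=shot('top','t9');s2,_=shot('scene','s3')
a=cv2.resize(im[188:288,198:318],None,fx=4,fy=4,interpolation=cv2.INTER_CUBIC)   # 480x400
w=cv2.imread('pics/w1.png')[0:340,0:230];b=cv2.resize(w,None,fx=1.39,fy=1.39,interpolation=cv2.INTER_CUBIC)
M=np.zeros((600,800,3),np.uint8);M[:400,:480]=a;M[:b.shape[0],480:480+b.shape[1]]=b[:,:320]
c=cv2.resize(s2[190:290,220:420],None,fx=2,fy=2,interpolation=cv2.INTER_CUBIC);M[400:600,:400]=c
cv2.imwrite('pics/m.png',M)
E
```

```text
[ 0.63118443 -0.16144607  0.14228844] [ 0.16926942 -0.18548665 -6.9585827 ] [0.03479925 0.0856947  0.01366977]
```

View pics/m.png

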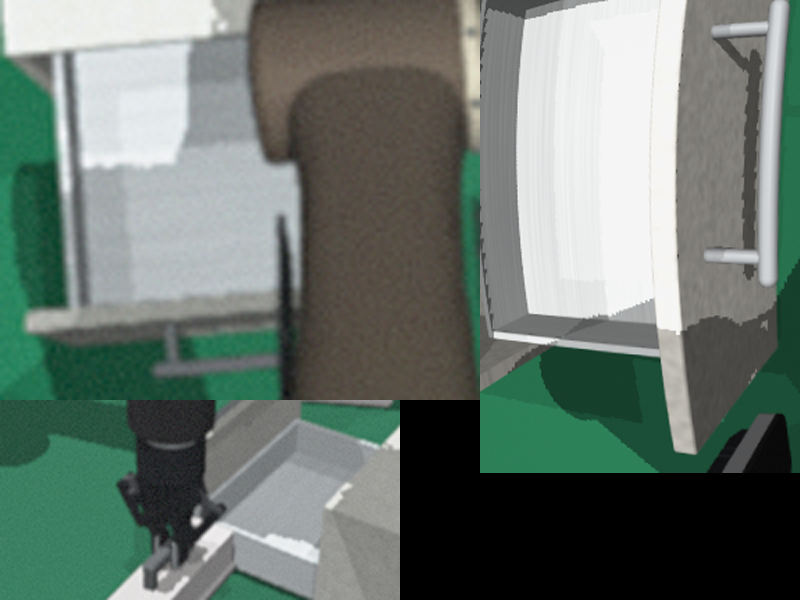

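The full weight (7 N) comes up with the hood, so both clips hold. In the w1 part of the montage, the panel's top outer edge runs through (682,60), (677,200), (682,330) to the corner (696,453). The handle bar runs from (780,5) to its end at (769,283).

```bash
python3 - <<'E'
from h import *
T=np.load('pics/w1.npy')
c=lambda p:((p[0]-480)/1.39,p[1]/1.39)
for z,ps in ((.1735,[(682,60),(677,200),(682,330),(696,453)]),(.1735,[(652,200),(675,450)]),(.1375,[(780,5),(773,150),(769,283)]),(.0745,[(496,334),(658,352)])):
    for p in ps: print(z,p,atz('wrist',c(p),z,T).round(4))
# top0 crop c1: scale 2.95 origin (190,160)
d=lambda p:(p[0]/2.95+190,p[1]/2.95+160)
for z,ps in ((.1375,[(138,356),(280,345)]),(.1735,[(43,327),(361,299)]),(.1735,[(43,313),(361,286)]),(.0745,[(75,308),(68,125),(346,285),(330,98)]),(.175,[(29,124),(346,96)])):
    for p in ps: print('top',z,p,atz('top',d(p),z).round(4))
E
```

```text
0.1735 (682, 60) [0.5173 0.1143 0.1735]
0.1735 (677, 200) [0.5137 0.1794 0.1735]
0.1735 (682, 330) [0.5108 0.2424 0.1735]
0.1735 (696, 453) [0.5076 0.3129 0.1735]
0.1735 (652, 200) [0.5275 0.18   0.1735]
0.1735 (675, 450) [0.5207 0.3138 0.1735]
0.1375 (780, 5) [0.4852 0.0784 0.1375]
0.1375 (773, 150) [0.4792 0.1546 0.1375]
0.1375 (769, 283) [0.4765 0.2239 0.1375]
0.0745 (496, 334) [0.7618 0.3128 0.0745]
0.0745 (658, 352) [0.5823 0.3025 0.0745]
top 0.1375 (138, 356) [0.4743 0.2229 0.1375]
top 0.1375 (280, 345) [0.481  0.0755 0.1375]
top 0.1735 (43, 327) [0.5047 0.313  0.1735]
top 0.1735 (361, 299) [ 0.5226 -0.0101  0.1735]
top 0.1735 (43, 313) [0.519  0.3129 0.1735]
top 0.1735 (361, 286) [ 0.5358 -0.0106  0.1735]
top 0.0745 (75, 308) [0.532  0.3014 0.0745]
top 0.0745 (68, 125) [0.7344 0.3077 0.0745]
top 0.0745 (346, 285) [0.5473 0.007  0.0745]
top 0.0745 (330, 98) [0.7542 0.0183 0.0745]
top 0.175 (29, 124) [0.7146 0.3261 0.175 ]
top 0.175 (346, 96) [ 0.7322 -0.0014  0.175 ]
```

```bash
python3 - <<'E'
from h import *
plan((.63,-.161,.285,-83.7),(.63,0,.285,-87),(.63,.157,.285,-87),(.63,.157,.20,-87))
E
```

```text
[-0.004, 0.007, -0.571, 0.002, 0.001, -0.0] rows 3.4
[-0.64, -0.07, -0.0, 0.0, -0.0, 0.037] rows 3.9
[-0.627, -0.033, -0.001, -0.0, -0.0, -0.0] rows 3.8
[-0.0, 0.0, 0.34, -0.0, -0.0, -0.0] rows 2.0
```

Call:
move_arm([
  [0,0,-0.06,0,0,0,0.05],
  [0,0,-0.16,0,0,0,0.05],
  [0,0,-0.26,0,0,0,0.05],
  [0,0,-0.36,0,0,0,0.05],
  [0,0,-0.46,0,0,0,0.05],
  [0,0,-0.55,0,0,0,0.05],
  [0,0,-0.571,0,0,0,0.05],
  [0,0,-0.571,0,0,0,0.05],
])

```text
time_s: 34.88
eef_pos: [0.6332, -0.1617, 0.2878]
eef_rot: [-179.9, -0.0, -83.7]
ft_force: [-0.4, 0.2, -7.4]
width: 0.168
gripper_force: 88.6
```

Call:
move_arm([
  [-0.06,-0.01,0,0,0,0,0.05],
  [-0.14,-0.02,0,0,0,0.01,0.05],
  [-0.24,-0.03,0,0,0,0.02,0.05],
  [-0.34,-0.04,0,0,0,0.03,0.05],
  [-0.44,-0.05,0,0,0,0.037,0.05],
  [-0.54,-0.06,0,0,0,0.037,0.05],
  [-0.62,-0.07,0,0,0,0.037,0.05],
  [-0.64,-0.07,0,0,0,0.037,0.05],
])

```text
time_s: 35.55
eef_pos: [0.6315, 0.0025, 0.2836]
eef_rot: [179.8, 0.1, -86.9]
ft_force: [-0.5, -0.2, -6.5]
width: 0.165
gripper_force: 88.5
```

Call:
move_arm([
  [-0.08,0,0,0,0,0,0.05],
  [-0.17,-0.01,0,0,0,0,0.05],
  [-0.27,-0.01,0,0,0,0,0.05],
  [-0.37,-0.02,0,0,0,0,0.05],
  [-0.47,-0.03,0,0,0,0,0.05],
  [-0.56,-0.033,0,0,0,0,0.05],
  [-0.61,-0.033,0,0,0,0,0.05],
  [-0.627,-0.033,0,0,0,0,0.05],
  [-0.627,-0.033,0,0,0,0,0.05],
  [-0.627,-0.033,0,0,0,0,0.05],
])

```text
time_s: 36.38
eef_pos: [0.6321, 0.1556, 0.2857]
eef_rot: [179.9, -0.1, -87.0]
ft_force: [0.1, -0.2, -7.0]
width: 0.173
gripper_force: 88.6
```

```bash
python3 - <<'E'
from h import *
s=manip.observe();print(s['eef_pos'],s['eef_rot'],s['ft_force'])
im,T=shot('wrist','w11');shot('top','t11')
# where drawer/cabinet features should be
plan((.63,.157,.20,-87),(.63,.157,.115,-87))
E
```

```text
[0.63207666 0.15558927 0.2856689 ] [ 1.79886103e+02 -6.09981720e-02 -8.70075915e+01] [ 0.05445784 -0.22870665 -6.9802664 ]
[-0.008, 0.009, 0.346, 0.001, -0.0, -0.001] rows 2.1
[-0.001, 0.0, 0.34, -0.0, -0.0, 0.0] rows 2.0
```

Call:
move_arm([
  [-0.004,0.008,0.07,0,0,0,0.05],
  [-0.006,0.008,0.14,0,0,0,0.05],
  [-0.006,0.008,0.21,0,0,0,0.05],
  [-0.006,0.008,0.28,0,0,0,0.05],
  [-0.006,0.008,0.35,0,0,0,0.05],
  [-0.006,0.008,0.42,0,0,0,0.05],
  [-0.006,0.008,0.49,0,0,0,0.05],
  [-0.006,0.008,0.56,0,0,0,0.05],
  [-0.006,0.008,0.62,0,0,0,0.05],
  [-0.006,0.008,0.62,0,0,0,0.05],
])

```text
time_s: 37.32
eef_pos: [0.6286, 0.1557, 0.1284]
eef_rot: [179.7, -0.1, -87.1]
ft_force: [-1.9, -0.1, -8.7]
width: 0.17
gripper_force: 88.6
```

Call:
move_arm([
  [0,0,0.03,0,0,0,0.05],
  [0,0,0.05,0,0,0,0.05],
  [0,0,0.07,0,0,0,0.05],
  [0,0,0.085,0,0,0,0.05],
  [0,0,0.095,0,0,0,0.05],
  [0,0,0.1,0,0,0,0.05],
  [0,0,0.1,0,0,0,0.05],
])

```text
time_s: 37.9
eef_pos: [0.6304, 0.1576, 0.1069]
eef_rot: [180.0, -0.0, -87.0]
ft_force: [-1.3, -0.7, -6.0]
width: 0.177
gripper_force: 88.7
```

Call:
move_arm([
  [0,0,0.004,0,0,0,0.05],
  [0,0,0.008,0,0,0,0.05],
  [0,0,0.01,0,0,0,0.05],
  [0,0,0.01,0,0,0,0.05],
  [0,0,0.01,0,0,0,0.05],
])

```text
time_s: 38.32
eef_pos: [0.6312, 0.1578, 0.1055]
eef_rot: [-179.9, 0.0, -87.0]
ft_force: [0.0, 0.3, -0.1]
width: 0.17
gripper_force: 89.5
```

Call:
move_arm([
  [0,0,0,0,0,0,1],
  [0,0,0,0,0,0,1],
  [0,0,0,0,0,0,1],
  [0,0,0,0,0,0,1],
  [0,0,0,0,0,0,1],
  [0,0,0,0,0,0,1],
  [0,0,0,0,0,0,1],
], grip_force=30)

```text
time_s: 38.9
eef_pos: [0.6305, 0.1575, 0.1045]
eef_rot: [-180.0, -0.0, -87.0]
ft_force: [-0.3, -0.3, -0.3]
width: 0.996
gripper_force: 0.0
```

Call:
move_arm([
  [0,0,-0.05,0,0,0,1],
  [0,0,-0.12,0,0,0,1],
  [0,0,-0.24,0,0,0,1],
  [0,0,-0.36,0,0,0,1],
  [0,0,-0.48,0,0,0,1],
  [0,0,-0.6,0,0,0,1],
  [0,0,-0.72,0,0,0,1],
  [0,0,-0.72,0,0,0,1],
])

```text
time_s: 39.57
eef_pos: [0.633, 0.158, 0.292]
eef_rot: [-179.4, 0.1, -87.0]
ft_force: [0.6, 0.2, 1.3]
width: 0.998
gripper_force: 0.0
```

```bash
python3 - <<'E'
from h import *
s=manip.observe();print(s['eef_pos'],s['eef_rot'],s['width'])
shot('wrist','w12')
plan((.43,.147,.285,-87),(.43,.147,.118,-87))
E
```

```text
[0.63302038 0.15796283 0.2919631 ] [-1.79427942e+02  1.45235023e-01 -8.69818647e+01] 0.9984968163456136
[0.002, 0.809, 0.009, -0.004, 0.002, -0.0] rows 4.9
[-0.001, 0.001, 0.668, -0.0, -0.0, -0.0] rows 4.0
```

Call:
move_arm([
  [0,0.15,0,0,0,0,0],
  [0,0.3,0,0,0,0,0],
  [0,0.45,0,0,0,0,0],
  [0,0.6,0,0,0,0,0],
  [0,0.72,0,0,0,0,0],
  [0,0.8,0,0,0,0,0],
  [0,0.81,0,0,0,0,0],
  [0,0.81,0,0,0,0,0],
  [0,0.81,0,0,0,0,0],
])

```text
time_s: 40.37
eef_pos: [0.4284, 0.1471, 0.2843]
eef_rot: [-180.0, 0.0, -87.0]
ft_force: [-0.1, -0.3, -0.3]
width: 0.001
gripper_force: 0.0
```

Call:
move_arm([
  [0,0,0.12,0,0,0,0],
  [0,0,0.24,0,0,0,0],
  [0,0,0.36,0,0,0,0],
  [0,0,0.48,0,0,0,0],
  [0,0,0.6,0,0,0,0],
  [0,0,0.66,0,0,0,0],
  [0,0,0.66,0,0,0,0],
  [0,0,0.66,0,0,0,0],
])

```text
time_s: 41.03
eef_pos: [0.4286, 0.1466, 0.1186]
eef_rot: [179.9, -0.1, -87.0]
ft_force: [-0.9, 0.2, 0.7]
width: 0.002
gripper_force: 0.0
```

```bash
python3 - <<'E'
from h import *
s=manip.observe();print(s['eef_pos'],s['eef_rot'],s['width'],s['ft_force'])
im,T=shot('wrist','w13')
plan((.44,.147,.118,-87))
print(fit.__name__,[proj('wrist',p,T).round(0).tolist() for p in [(.4765,.2239,.1375),(.4852,.0784,.1375)]])
E
```

```text
[0.42862544 0.14655046 0.11858359] [ 1.79872537e+02 -1.35907593e-01 -8.70452348e+01] 0.0023601220786493757 [-0.91765145  0.17034009  0.68267677]
[0.003, -0.043, 0.007, 0.0, -0.001, -0.0] rows 0.3
fit [[224.0, 441.0], [174.0, 142.0]]
```

Call:
move_arm([
  [0,-0.03,0,0,0,0,0],
  [0,-0.06,0,0,0,0,0],
  [0,-0.09,0,0,0,0,0],
  [0,-0.12,0,0,0,0,0],
  [0,-0.15,0,0,0,0,0],
  [0,-0.18,0,0,0,0,0],
  [0,-0.21,0,0,0,0,0],
  [0,-0.25,0,0,0,0,0],
  [0,-0.28,0,0,0,0,0],
  [0,-0.32,0,0,0,0,0],
])

```text
time_s: 41.92
eef_pos: [0.5087, 0.1511, 0.1193]
eef_rot: [180.0, -0.0, -87.0]
ft_force: [-2.9, 0.3, 1.4]
width: 0.003
gripper_force: 1.2
```

Call:
move_arm([
  [0,-0.04,0,0,0,0,0],
  [0,-0.08,0,0,0,0,0],
  [0,-0.12,0,0,0,0,0],
  [0,-0.16,0,0,0,0,0],
  [0,-0.2,0,0,0,0,0],
  [0,-0.24,0,0,0,0,0],
  [0,-0.28,0,0,0,0,0],
  [0,-0.32,0,0,0,0,0],
  [0,-0.35,0,0,0,0,0],
  [0,-0.38,0,0,0,0,0],
])

```text
time_s: 42.75
eef_pos: [0.6038, 0.156, 0.1194]
eef_rot: [180.0, -0.0, -87.0]
ft_force: [-2.2, 1.8, 0.6]
width: 0.002
gripper_force: 1.1
```

```bash
python3 - <<'E'
from h import *
s=manip.observe();print(s['eef_pos'],s['eef_rot'],s['width'],s['ft_force'])
shot('scene','s5')
E
```

```text
[0.60383765 0.15601899 0.11937613] [ 1.79990123e+02 -8.90573437e-03 -8.70261025e+01] 0.0017220203986890092 [-2.17996978  1.75209205  0.62119258]
```

Pushing at about 3 N, as expected. The last stretch goes slowly.

Call:
move_arm([
  [0,-0.02,0,0,0,0,0],
  [0,-0.04,0,0,0,0,0],
  [0,-0.06,0,0,0,0,0],
  [0,-0.08,0,0,0,0,0],
  [0,-0.1,0,0,0,0,0],
  [0,-0.12,0,0,0,0,0],
  [0,-0.14,0,0,0,0,0],
  [0,-0.15,0,0,0,0,0],
  [0,-0.16,0,0,0,0,0],
  [0,-0.16,0,0,0,0,0],
])

```text
time_s: 43.63
eef_pos: [0.6438, 0.1583, 0.1196]
eef_rot: [-180.0, 0.0, -87.0]
ft_force: [0.3, 0.3, -0.3]
width: 0.002
gripper_force: 0.0
```

Call:
move_arm([
  [0,-0.01,0,0,0,0,0],
  [0,-0.02,0,0,0,0,0],
  [0,-0.03,0,0,0,0,0],
  [0,-0.03,0,0,0,0,0],
])

```text
time_s: 43.97
eef_pos: [0.6512, 0.1587, 0.1196]
eef_rot: [-180.0, 0.0, -87.0]
ft_force: [-0.6, -0.3, -0.2]
width: 0.001
gripper_force: 0.0
```

Call:
move_arm([
  [0,-0.01,0,0,0,0,0],
  [0,-0.02,0,0,0,0,0],
  [0,-0.03,0,0,0,0,0],
  [0,-0.03,0,0,0,0,0],
])

```text
time_s: 44.3
eef_pos: [0.6587, 0.159, 0.1195]
eef_rot: [-180.0, 0.0, -87.0]
ft_force: [-0.3, 0.6, 0.0]
width: -0.004
gripper_force: 0.0
```

```bash
python3 - <<'E'
from h import *
s=manip.observe();print(s['eef_pos'],s['ft_force'])
im,T=shot('wrist','w14');t,_=shot('top','t14')
# bar pixel in wrist: bright grey ridge along columns at few rows; drawer panel edge in top by column profile
g=cv2.cvtColor(im,cv2.COLOR_BGR2GRAY)
for r in (100,140): print(r,g[r,150:330:5].tolist())
g=cv2.cvtColor(t,cv2.COLOR_BGR2GRAY)
for c in (210,222): print(c,g[170:290:3,c].tolist())
E
```

```text
[0.65867386 0.15902216 0.11951791] [-0.25381016  0.62313595  0.00103817]
100 [118, 125, 113, 117, 126, 125, 125, 123, 122, 123, 122, 121, 118, 120, 119, 125, 126, 117, 124, 88, 78, 85, 85, 84, 84, 85, 84, 85, 84, 78, 78, 77, 77, 78, 91, 91]
140 [126, 126, 122, 123, 124, 123, 123, 118, 119, 122, 127, 129, 126, 128, 128, 127, 125, 124, 122, 119, 77, 149, 186, 197, 147, 174, 121, 85, 85, 77, 77, 78, 83, 85, 85, 84]
210 [170, 170, 171, 174, 173, 169, 139, 57, 65, 81, 93, 93, 100, 103, 104, 107, 96, 94, 83, 81, 67, 54, 67, 68, 77, 68, 70, 71, 63, 62, 55, 53, 46, 49, 49, 21, 27, 25, 32, 30]
222 [171, 93, 62, 59, 62, 65, 63, 62, 64, 62, 66, 64, 97, 79, 89, 85, 84, 82, 68, 57, 54, 53, 62, 64, 63, 71, 63, 54, 58, 55, 55, 55, 56, 56, 86, 86, 89, 101, 104, 97]
```

Call:
move_arm([
  [0,-0.01,0,0,0,0,0],
  [0,-0.02,0,0,0,0,0],
  [0,-0.03,0,0,0,0,0],
  [0,-0.03,0,0,0,0,0],
])

```text
time_s: 44.73
eef_pos: [0.6599, 0.1588, 0.1193]
eef_rot: [179.4, -0.1, -87.0]
ft_force: [-24.0, 2.8, 15.3]
width: -0.002
gripper_force: 12.3
```

Hard stop at 24 N, so the drawer is shut. I'll back off and verify.

Call:
move_arm([
  [0,0.05,0,0,0,0,0],
  [0,0.1,0,0,0,0,0],
  [0,0.2,0,0,0,0,0],
  [0,0.3,-0.1,0,0,0,0],
  [0,0.42,-0.2,0,0,0,0],
  [0,0.54,-0.35,0,0,0,0],
  [0,0.66,-0.5,0,0,0,0],
  [0,0.72,-0.65,0,0,0,0],
  [0,0.72,-0.65,0,0,0,0],
  [0,0.72,-0.65,0,0,0,0],
])

```text
time_s: 45.57
eef_pos: [0.4862, 0.1507, 0.2871]
eef_rot: [-179.6, 0.3, -86.9]
ft_force: [0.0, 0.2, 0.4]
width: 0.001
gripper_force: 0.0
```

```bash
python3 - <<'E'
from h import *
s=manip.observe();print(s['eef_pos'],s['ft_force'])
t,_=shot('top','t15');im,T=shot('wrist','w15')
a=cv2.imread('pics/top0.png')
# panel / cabinet colour (low saturation) profile along the drawer's left and right parts
for nm,i in(('before',a),('after',t)):
    h=cv2.cvtColor(i,cv2.COLOR_BGR2HSV)
    for c in (215,230,300): print(nm,c,''.join('#' if h[r,c,1]<60 else '.' for r in range(180,290)))
# predicted rows
for x in (.70,.7085,.715,.5154): print(x,proj('top',(x,.28,.1735)).round(1),proj('top',(x,.03,.1735)).round(1))
# bystanders: differences before/after
d=cv2.absdiff(a,t).max(2)
for nm,(x0,x1,y0,y1) in dict(dishes=(330,372,170,210),balance=(450,530,225,325),reds=(400,460,180,258),micro=(90,185,250,335)).items(): print(nm,(d[y0:y1,x0:x1]>40).mean().round(3))
# handle in the wrist view
g=cv2.cvtColor(im,cv2.COLOR_BGR2HSV)
print([proj('wrist',(.479+k,.15,.1375),T).round(0).tolist() for k in (.18,.19,.2)])
E
```

```text
[0.4862291  0.15067281 0.28708648] [0.02371871 0.1593367  0.378002  ]
before 215 ##############################################################################################................
before 230 #############################################################################################.................
before 300 #######################################################################################.......................
after 215 ####################################....................#################################################.##..
after 230 ###################################....................#.##############################################..#..##
after 300 #############################.................................................................................
0.7 [215.1 206.3] [297.3 203.4]
0.7085 [215.1 203.6] [297.2 200.7]
0.715 [215.  201.5] [297.1 198.6]
0.5154 [215.5 266.9] [299.  264.2]
dishes 0.0
balance 0.0
reds 0.05
micro 0.378
[[131.0, 204.0], [121.0, 204.0], [112.0, 204.0]]
```

```bash
python3 - <<'E'
from h import *
im=cv2.imread('pics/w15.png');T=np.load('pics/w15.npy');g=cv2.cvtColor(im,cv2.COLOR_BGR2GRAY)
for y in (.02,.08,.14,.20):
    out=[]
    for x in np.arange(.665,.775,.003):
        u,v=proj('wrist',(x,y,.1745),T)
        out.append(int(g[int(round(v)),int(round(u))]) if 0<=u<639 and 0<=v<479 else -1)
    print(y,out)
E
```

```text
0.02 [127, 125, 126, 122, 119, 128, 127, 120, 123, 126, 128, 123, 127, 120, 121, 124, 124, 117, 124, 242, 244, 244, 244, 241, 123, 243, 244, 240, 244, 243, 240, 243, 242, 242, 244, 244, 243]
0.08 [126, 122, 122, 126, 123, 124, 129, 126, 126, 122, 132, 129, 126, 127, 128, 130, 129, 158, 244, 245, 245, 245, 210, 179, 244, 245, 245, 244, 244, 244, 244, 244, 244, 244, 244, 244, 243]
0.14 [127, 123, 122, 124, 124, 129, 125, 124, 128, 123, 120, 128, 125, 130, 134, 126, 182, 244, 245, 245, 245, 152, 231, 245, 244, 245, 244, 244, 245, 245, 245, 245, 245, 245, 245, 245, 245]
0.2 [83, 86, 62, 66, 65, 66, 72, 73, 71, 72, 71, 72, 72, 73, 72, 105, 171, 182, 184, 186, 99, 207, 245, 242, 240, 243, 245, 242, 245, 245, 245, 241, 244, 245, 245, 245, 245]
```

The panel is flush with the cabinet, with only a thin seam line. The dishes and balance show no change in the image.

```bash
python3 -c "
from rig import manip
print(manip.job_done())"
```

```text
the job is handed in; nothing more can be done
None
```

I put all four jars in the carrier, snapped the hood on, stood the closed carrier in the drawer and pushed the drawer shut, then handed the job in at about 46 s. The images show the dishes and balance unmoved. I couldn't confirm the microscope that way because the arm's starting position affected that part of the image, but I kept the arm well clear of it.

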